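Load, close and tag the sample carrier

ROBOT

A 6-joint arm with a two-finger parallel gripper is mounted at the origin on the work surface. World frame = base frame: x ahead of the robot, y to its left, z up, the work surface at z = 0. Lengths are in m, angles in degrees, forces in N, time in s.
With the tool pointing down it reaches from about 0.375 to 0.9 m from the base axis. Payload 3.1 kg.
Tool frame: the origin (TCP) lies at the very end of the fingers, on their centre line; the grasp point (between the pads) lies 19 mm behind it; z points along the fingers, y is the line along which they close (so a half turn about z gives the same grasp; the last joint's range is limited). The gripper opens to 87 mm and grips with 3 to 60 N. Pads are 19 mm wide; open, the fingers measure 117 mm over their backs; the gripper's body (75 mm by 190 mm) begins 51 mm behind the grasp point.
Start: joints at [57.21, 30.224, 82.088, -0, 67.689, -10.227], TCP at [0.24, 0.577, 0.223] pointing down, gripper open.
Joint ranges: [-176.69, 176.69], [-43.24, 126.21], [12.49, 139.97], [-82, 262], [0, 151.66], [-163.58, 163.58]. Speed limits (degrees/s): [159.86, 159.86, 180, 180, 180, 180].

INTERFACE

Orientations are given as a 3x3 rotation matrix whose columns are the frame's x, y, z axes.
In Python, from rig import readout, viewer, ticket gives the robot as it stands.
- The arm moves only by the tool send_rows, never from a script. Its argument "moves" is a list of rows, each a list of 6 numbers: the shift along the tool's x, y, z in units of 250 mm (1.0 is 250 mm), then the turn, a rotation vector about the tool's x, y, z in units of 90 degrees (1.0 is 90 degrees). A call has 1 to 12 rows; each row is the pose to reach, as a shift and turn from the pose commanded when the call began, along the tool's axes at that moment; what a row does not reach only later rows make up. A row lasts 1/10 s, in which the tool goes at most 50 mm and 8.59 degrees, less where a joint would pass 70% of its speed; a pose out of reach is approached as far as the arm can. A call with a number of a shift or a turn outside -1 to 1 is refused whole. A call with a gripper value outside its range is refused whole. "grip" is the opening, from 0 (shut) to 1 (fully open), set as the call begins (left out, the last holds). The fingers move at their own pace and stop on an object; the grip force is fixed at half the most. Time passes only in rows, so rows that repeat a pose let the fingers close. It gives the time, the measured TCP pose, the force, the opening and the grip force at its end, in the units of the state.
- readout.read_state(): the state, without advancing time (a new reading comes with each control period).
- viewer.capture(name): name is "scene" or "top" or "wrist"; returns (picture, depth): 384x512x3 uint8, red, green, blue; 384x512 float32, m along the optical axis (not along the pixel's ray), 0 where there is no reading.
- viewer.camera_info(name): a dict with "fx", "fy", "cx", "cy" (pixels), "R" (3x3) and "t" (3): a world point X has camera coordinates R X + t; the wrist camera has in their place "tool_from_camera" (4x4, takes a point from camera to tool coordinates, whose origin is the TCP and whose axes are the flange's). Camera axes: x right, y down, z forward; pixel columns grow to the right and rows downward; lengths in m; the calibration is good to about 2 mm. A picture is of the moment at which its call begins: read the wrist's pose just before it. camera_info takes no time and is no camera call.
- ticket.hand_in(): hands the job in; it is judged then, once.
The state is a dict: "time_s": time; "joint_positions": joint angles; "qvel": joint speeds; "tau": joint torques, N m; "position": TCP position; "tcp_rot": TCP orientation; "force": force on the tool from outside, world axes, zero at the start; "moment": the same for the moment, N m; "opening": opening from 0.0 (shut) to 1.0 (fully open); "grasp_force": force on a finger pad.
Only numpy, scipy, OpenCV 4.12 (cv2) and the standard library are available. Lean on these libraries where they do the work, as an engineer would, in place of code of your own. Each camera call takes 0.05 s, during which the arm holds its last target. There are 200 camera calls.

TASK

Take the last lot's red tag off the carrier's dark tag bar and stand it on the bench, and stand every brown sample bottle upright in its own bay of the blue carrier. With all bottles in, swing the orange-edged keeper over the caps until it lies fully home in its catch forks. Only then drape a new tag over the tag bar, resting freely astride it: the green tag if all four bays are filled, the yellow one if a bay is empty; leave the other tag on the bench and do not disturb the jug or the wash bottle.

Things in the scene. Friction and masses are not known exactly. Their poses are not given: they have to be found in the camera images.
- carrier: fixed sample carrier: base plate 200 x 284 x 6 mm, a blue row of four open bays along its y axis (pitch 64 mm, inside 58 x 60 mm, wall tops 44 mm above the bench), an orange-edged hinged keeper frame behind (+x), a dark tag bar in front (-x). Origin: on the bench under the middle of the row; x away from the robot at yaw 0, z up
- bay0 (a point): centre of the floor of bay 0 (-96 mm along the carrier's y), 6 mm above the bench; axes as the carrier's
- bay1 (a point): centre of the floor of bay 1 (-32 mm along the carrier's y), 6 mm above the bench; axes as the carrier's
- bay2 (a point): centre of the floor of bay 2 (+32 mm along the carrier's y), 6 mm above the bench; axes as the carrier's
- bay3 (a point): centre of the floor of bay 3 (+96 mm along the carrier's y), 6 mm above the bench; axes as the carrier's
- tag_bar (a point): middle of the axis of the carrier's tag bar, a fixed dark steel bar 16 mm thick along the carrier's y, axis 130 mm above the bench, 95 mm in front of the row of bays; free length 250 mm between its two end posts. Axes as the carrier's
- keeper (a joint): angle of the keeper, a flat frame hinged along the carrier's y: 0 = closed, level over the caps (strip underside 117 mm above the bench), front bar in the two orange catch forks; grows as it opens up and back; starts at 1.7 to 2.05, leaning back. The stiff hinge stays where it is left, so move it all the way home
- keeper_edge (a point): middle of the keeper's orange front bar, 12 mm thick and 278 mm long, 105 mm from the hinge; on top when the keeper is open
- keeper_hinge (a point): middle of the keeper's hinge axis, 65 mm behind the row of bays, 120 mm above the bench; axes as the carrier's
- bottle1: a squat dark-brown glass sample bottle with a black cap and a white paper label, 102 mm tall; body 50 mm across up to 56 mm, shoulder to 69 mm, cap 30 mm across from 68 to 102 mm, a good place to grip. Stands upright and slides easily on the bench, about 180 g. Origin: centre of the underside, z along the bottle. May be absent (None): there are three or four bottles
- bottle2: a squat dark-brown glass sample bottle with a black cap and a white paper label, 102 mm tall; body 50 mm across up to 56 mm, shoulder to 69 mm, cap 30 mm across from 68 to 102 mm, a good place to grip. Stands upright and slides easily on the bench, about 180 g. Origin: centre of the underside, z along the bottle. May be absent (None): there are three or four bottles
- bottle3: a squat dark-brown glass sample bottle with a black cap and a white paper label, 102 mm tall; body 50 mm across up to 56 mm, shoulder to 69 mm, cap 30 mm across from 68 to 102 mm, a good place to grip. Stands upright and slides easily on the bench, about 180 g. Origin: centre of the underside, z along the bottle. May be absent (None): there are three or four bottles
- bottle4: a squat dark-brown glass sample bottle with a black cap and a white paper label, 102 mm tall; body 50 mm across up to 56 mm, shoulder to 69 mm, cap 30 mm across from 68 to 102 mm, a good place to grip. Stands upright and slides easily on the bench, about 180 g. Origin: centre of the underside, z along the bottle. May be absent (None): there are three or four bottles
- green_tag: green rigid saddle tag (90 g) standing like a small A-board: two legs 50 mm wide, 4 mm thick, splayed 0.2 rad; inside width 20 mm at the crown, 47 mm at the feet, 60 mm over the feet; crown underside 70 mm above the feet; on top, from 74 to 114 mm, a square grip stem 16 x 16 mm. Origin: between the feet at bench level; z up the stem, y along the ridge (along the bar when draped)
- yellow_tag: yellow rigid saddle tag (90 g) standing like a small A-board: two legs 50 mm wide, 4 mm thick, splayed 0.2 rad; inside width 20 mm at the crown, 47 mm at the feet, 60 mm over the feet; crown underside 70 mm above the feet; on top, from 74 to 114 mm, a square grip stem 16 x 16 mm. Origin: between the feet at bench level; z up the stem, y along the ridge (along the bar when draped)
- red_tag: red saddle tag of the previous lot, same shape, size and axes as the green one; starts draped over the tag bar
- jug: bystander: clear measuring jug with a handle, 110 mm across, 140 mm tall, beyond the work; origin centre of the underside
- wash_bottle: bystander: white wash bottle with a blue cap, 66 mm across, 170 mm tall, beyond the work; origin centre of the underside; not a sample
Not all that is in view belongs to the job. Leave any pink or purple look-alike of the bottle4 alone.

How it is judged (in metres and radians):
On the way, in this order (a step that is already met when the one before it is completed fails the run):
1. every bottle stands in a bay of the carrier while the keeper is still open ((horizontal distance between bottle1 and bay0 below 0.016 m or horizontal distance between bottle1 and bay1 below 0.016 m or horizontal distance between bottle1 and bay2 below 0.016 m or horizontal distance between bottle1 and bay3 below 0.016 m) and z of each of bottle1, bottle2, bottle3, bottle4 in the frame of bay0 below 0.008 m and angle between each of bottle1, bottle2, bottle3, bottle4's own z axis and vertical below 0.15 rad and (horizontal distance between bottle2 and bay0 below 0.016 m or horizontal distance between bottle2 and bay1 below 0.016 m or horizontal distance between bottle2 and bay2 below 0.016 m or horizontal distance between bottle2 and bay3 below 0.016 m) and (horizontal distance between bottle3 and bay0 below 0.016 m or horizontal distance between bottle3 and bay1 below 0.016 m or horizontal distance between bottle3 and bay2 below 0.016 m or horizontal distance between bottle3 and bay3 below 0.016 m) and (horizontal distance between bottle4 and bay0 below 0.016 m or horizontal distance between bottle4 and bay1 below 0.016 m or horizontal distance between bottle4 and bay2 below 0.016 m or horizontal distance between bottle4 and bay3 below 0.016 m) and value of joint keeper above 0.5 rad), for 0.2 s.
2. the keeper lies closed in its catch over the loaded bottles ((horizontal distance between bottle1 and bay0 below 0.016 m or horizontal distance between bottle1 and bay1 below 0.016 m or horizontal distance between bottle1 and bay2 below 0.016 m or horizontal distance between bottle1 and bay3 below 0.016 m) and z of each of bottle1, bottle2, bottle3, bottle4 in the frame of bay0 below 0.008 m and angle between each of bottle1, bottle2, bottle3, bottle4's own z axis and vertical below 0.15 rad and (horizontal distance between bottle2 and bay0 below 0.016 m or horizontal distance between bottle2 and bay1 below 0.016 m or horizontal distance between bottle2 and bay2 below 0.016 m or horizontal distance between bottle2 and bay3 below 0.016 m) and (horizontal distance between bottle3 and bay0 below 0.016 m or horizontal distance between bottle3 and bay1 below 0.016 m or horizontal distance between bottle3 and bay2 below 0.016 m or horizontal distance between bottle3 and bay3 below 0.016 m) and (horizontal distance between bottle4 and bay0 below 0.016 m or horizontal distance between bottle4 and bay1 below 0.016 m or horizontal distance between bottle4 and bay2 below 0.016 m or horizontal distance between bottle4 and bay3 below 0.016 m) and value of joint keeper below 0.07 rad), for 0.2 s.
3. the right tag hangs over the tag bar: green for four bottles, yellow for fewer (((horizontal distance between any of bottle1, bottle2, bottle3, bottle4 and bay0 below 0.016 m and horizontal distance between any of bottle1, bottle2, bottle3, bottle4 and bay1 below 0.016 m and horizontal distance between any of bottle1, bottle2, bottle3, bottle4 and bay2 below 0.016 m and horizontal distance between any of bottle1, bottle2, bottle3, bottle4 and bay3 below 0.016 m and z of green_tag in the frame of tag_bar between -0.075 and -0.05 m and x of green_tag in the frame of tag_bar between -0.02 and 0.02 m and y of green_tag in the frame of tag_bar between -0.11 and 0.11 m and angle between green_tag's own z axis and vertical below 0.3 rad and linear speed of green_tag below 0.05 m/s and height (world z) of yellow_tag below 0.05 m) or ((horizontal distance between each of bottle1, bottle2, bottle3, bottle4 and bay0 above 0.016 m or horizontal distance between each of bottle1, bottle2, bottle3, bottle4 and bay1 above 0.016 m or horizontal distance between each of bottle1, bottle2, bottle3, bottle4 and bay2 above 0.016 m or horizontal distance between each of bottle1, bottle2, bottle3, bottle4 and bay3 above 0.016 m) and z of yellow_tag in the frame of tag_bar between -0.075 and -0.05 m and x of yellow_tag in the frame of tag_bar between -0.02 and 0.02 m and y of yellow_tag in the frame of tag_bar between -0.11 and 0.11 m and angle between yellow_tag's own z axis and vertical below 0.3 rad and linear speed of yellow_tag below 0.05 m/s and height (world z) of green_tag below 0.05 m))), for 0.2 s.
At the end, for the whole second after the job is handed in: bottles upright (0.15 rad) on bay floors (16 mm of centre, 8 mm high); keeper below 0.07 rad; green (four bottles) or yellow tag at rest astride the bar, feet 50-75 mm below its axis, 20 mm across, 110 mm along, tilt under 0.3; other tag down; red tag upright (0.2 rad) on the bench (all of step 2 and ((horizontal distance between any of bottle1, bottle2, bottle3, bottle4 and bay0 below 0.016 m and horizontal distance between any of bottle1, bottle2, bottle3, bottle4 and bay1 below 0.016 m and horizontal distance between any of bottle1, bottle2, bottle3, bottle4 and bay2 below 0.016 m and horizontal distance between any of bottle1, bottle2, bottle3, bottle4 and bay3 below 0.016 m and z of green_tag in the frame of tag_bar between -0.075 and -0.05 m and x of green_tag in the frame of tag_bar between -0.02 and 0.02 m and y of green_tag in the frame of tag_bar between -0.11 and 0.11 m and angle between green_tag's own z axis and vertical below 0.3 rad and linear speed of green_tag below 0.05 m/s and height (world z) of yellow_tag below 0.05 m) or ((horizontal distance between each of bottle1, bottle2, bottle3, bottle4 and bay0 above 0.016 m or horizontal distance between each of bottle1, bottle2, bottle3, bottle4 and bay1 above 0.016 m or horizontal distance between each of bottle1, bottle2, bottle3, bottle4 and bay2 above 0.016 m or horizontal distance between each of bottle1, bottle2, bottle3, bottle4 and bay3 above 0.016 m) and z of yellow_tag in the frame of tag_bar between -0.075 and -0.05 m and x of yellow_tag in the frame of tag_bar between -0.02 and 0.02 m and y of yellow_tag in the frame of tag_bar between -0.11 and 0.11 m and angle between yellow_tag's own z axis and vertical below 0.3 rad and linear speed of yellow_tag below 0.05 m/s and height (world z) of green_tag below 0.05 m)) and height (world z) of red_tag below 0.02 m and angle between red_tag's own z axis and vertical below 0.2 rad and linear speed of each of bottle1, bottle2, bottle3, bottle4 below 0.05 m/s); the robot touches nothing.
It fails at once if a bystander (jug or wash bottle) is moved by more than 40 mm (distance of any of jug, wash_bottle from where it was at the start of the episode above 0.04 m).
Of bottle1, bottle2, bottle3, bottle4 only 3 to 4 are there at a start; the rules pass over those that are not, and their reading is None.
At some moment in a run one of bottle1, bottle2, bottle3, bottle4 may be knocked a few centimetres aside while the robot is not near it.
It also fails if it takes over 192 s, if anything falls off the work surface, if the arm or the gripper's body presses on something with over 40 N, if the wrist force passes 120 N, or if a joint passes its speed limit or range.

## Working session

There is one attempt and no reset: what is moved stays moved. The work goes in short steps, Python scripts to look and compute and a tool call to move; the robot and the scene stay as the last step left them, time stands still between calls to the robot, and variables do not carry over. Pictures are saved under pics/ and viewed, at most 14 in all, crops included, and the job is handed in when it is done.

Besides the shell and the picture viewer there is one more tool, called after "Request:" as name([rows], argument=value, ...), one row to a line, values as JSON. send_rows: Moves the arm, as the interface text tells. Shifts and turns lie within -1 to 1; 1 stands for 250 mm of shift or 90 degrees of turn. Its arguments: {"type":"object","properties":{"moves":{"type":"array"},"grip":{"type":"number"}},"required":["moves"]}

```bash
ls; mkdir -p pics; python3 - <<'E'
from rig import readout, viewer
import cv2
print(readout.read_state())
for n in ("scene","top"):
    p,d=viewer.capture(n); cv2.imwrite(f"pics/{n}0.png",cv2.cvtColor(p,cv2.COLOR_RGB2BGR)); print(viewer.camera_info(n), d.min(), d.max())
print(viewer.camera_info("wrist"))
E
```

```text
pics
{'time_s': 0.0, 'joint_positions': array([ 5.72090722e+01,  3.02766859e+01,  8.21566573e+01, -7.01564948e-04,
        6.76880102e+01, -1.02278875e+01]), 'qvel': array([-0.00463038, -0.07711959, -0.04136512, -0.07806317,  0.01631462,
       -0.07042866]), 'tau': array([ 1.74672947e-03, -4.40044999e+01, -1.76593423e+01,  6.32582442e-02,
        5.82715985e-02, -1.79646613e-04]), 'position': array([0.23939358, 0.57654665, 0.22159457]), 'tcp_rot': array([[-9.23459502e-01,  3.83694219e-01, -1.13754189e-03],
       [ 3.83695731e-01,  9.23457846e-01, -1.78664997e-03],
       [ 3.64944721e-04, -2.08636886e-03, -9.99997757e-01]]), 'force': array([ 0.06985413, -0.39819404, -0.08100375]), 'moment': array([ 0.04297983, -0.06680467,  0.00288917]), 'grasp_force': 0.0, 'opening': 0.9974674413874961}
{'fx': 357.664351369487, 'fy': 357.664351369487, 'cx': 246.76072862387454, 'cy': 192.27641120978137, 'R': array([[-0.53768346,  0.84307966, -0.01063874],
       [ 0.63022461,  0.39348673, -0.66931691],
       [-0.56010127, -0.36658543, -0.74290086]]), 't': array([ 0.30710841, -0.30144609,  1.39170186])} 0.0 3.3794172
{'fx': 357.98035870040144, 'fy': 357.98035870040144, 'cx': 259.7255878990932, 'cy': 191.62953571804454, 'R': array([[-1.87885331e-03, -9.99504899e-01,  3.14074415e-02],
       [-9.98199919e-01, -8.17322468e-06, -5.99743345e-02],
       [ 5.99448979e-02, -3.14635886e-02, -9.97705694e-01]]), 't': array([0.00760084, 0.57883801, 1.20981294])} 0.0 2.125135
{'fx': 336.3317215298747, 'fy': 336.3317215298747, 'cx': 252.68399931386568, 'cy': 189.17837548552484, 'tool_from_camera': array([[ 1.18496724e-03, -9.62530306e-01, -2.71171543e-01,
         7.42761233e-02],
       [ 9.99998489e-01,  1.48544194e-03, -9.02813894e-04,
        -1.75704763e-04],
       [ 1.27179532e-03, -2.71170064e-01,  9.62530612e-01,
        -1.62602413e-01],
       [ 0.00000000e+00,  0.00000000e+00,  0.00000000e+00,
         1.00000000e+00]])}
```

View pics/scene0.png

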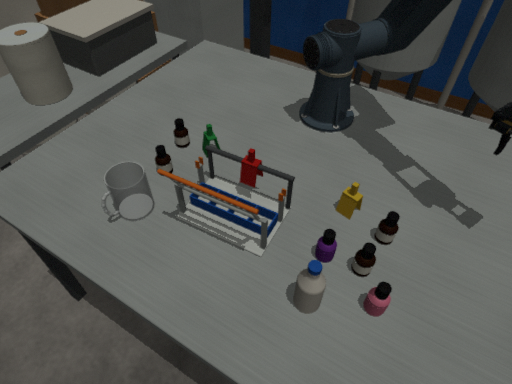

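View pics/top0.png

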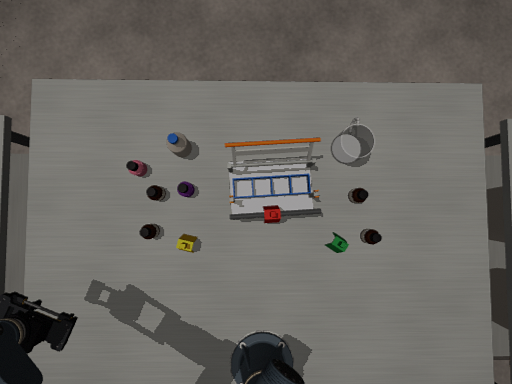

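```bash
cat > h.py <<'E'
import numpy as np, cv2
from rig import readout, viewer
def cloud(n):
    """picture, HSV, world points per pixel (NaN where no depth)"""
    s=readout.read_state(); p,d=viewer.capture(n); c=viewer.camera_info(n)
    v,u=np.mgrid[:384,:512]
    X=np.dstack([(u-c['cx'])/c['fx']*d,(v-c['cy'])/c['fy']*d,d]).astype(float); X[d==0]=np.nan
    if n=="wrist":
        T=c['tool_from_camera']; X=X@T[:3,:3].T+T[:3,3]; X=X@s['tcp_rot'].T+s['position']
    else: X=(X-c['t'])@c['R']
    return p,cv2.cvtColor(p,cv2.COLOR_RGB2HSV),X
def blobs(m,a=12):
    n,l,st,ce=cv2.connectedComponentsWithStats(m.astype(np.uint8))
    return [(l==i,ce[i].round(),st[i,4]) for i in range(1,n) if st[i,4]>=a]
COL=dict(red=(0,6,150,80),orange=(7,18,150,120),yellow=(22,32,150,80),green=(50,85,100,40),blue=(105,118,150,60),purple=(125,145,100,30))
def mask(H,c):
    a,b,s,v=COL[c]; return (H[...,0]>=a)&(H[...,0]<=b)&(H[...,1]>=s)&(H[...,2]>=v)
E
python3 - <<'E'
from h import *
for n in("top","scene"):
    p,H,X=cloud(n); cv2.imwrite(f"pics/{n}c.png",cv2.resize(cv2.cvtColor(p,cv2.COLOR_RGB2BGR)[110:270,110:400] if n=="top" else cv2.cvtColor(p,cv2.COLOR_RGB2BGR)[110:320,130:420],None,fx=2.7,fy=2.7,interpolation=cv2.INTER_CUBIC))
    print(n)
    for c in COL:
        for m,ce,a in blobs(mask(H,c)):
            x=X[m]; x=x[~np.isnan(x[:,0])]
            if len(x)<8 or abs(x[:,0]-.5).max()>.5:continue
            t=x[x[:,2]>x[:,2].max()-.012]
            print(c,ce,a,'mean',x.mean(0).round(3),'min',x.min(0).round(3),'max',x.max(0).round(3),'top',t.mean(0).round(3))
    dark=(H[...,2]<60)&(X[...,2]>.03)&(X[...,2]<.16)&(X[...,0]>.3)&(abs(X[...,1])<.5)
    for m,ce,a in blobs(dark,20):
        x=X[m]; t=x[x[:,2]>x[:,2].max()-.012]
        print('dark',ce,a,'max',x.max(0).round(3),'min',x.min(0).round(3),'top',t.mean(0).round(3))
    b=X[mask(H,'blue')]; b=b[(b[:,2]>.036)&(b[:,2]<.052)&(abs(b[:,1])<.3)]
    print('blue rect',cv2.minAreaRect(b[:,:2].astype(np.float32)),len(b))
E
```

```text
top
red [272. 214.] 175 mean [ 0.503 -0.026  0.148] min [ 0.487 -0.052  0.119] max [ 0.518 -0.002  0.187] top [ 0.504 -0.026  0.182]
orange [272. 142.] 343 mean [ 0.712 -0.023  0.217] min [ 0.698 -0.207 -0.001] max [0.766 0.113 0.225] top [ 0.711 -0.022  0.218]
yellow [184. 245.] 142 mean [0.404 0.251 0.079] min [0.378 0.225 0.011] max [0.423 0.279 0.118] top [0.405 0.252 0.113]
green [338. 245.] 206 mean [ 0.401 -0.247  0.066] min [ 0.372 -0.293 -0.001] max [ 0.43  -0.22   0.117] top [ 0.405 -0.251  0.113]
blue [172. 138.] 71 mean [0.731 0.275 0.169] min [0.719 0.261 0.162] max [0.744 0.288 0.174] top [0.731 0.275 0.169]
blue [290. 185.] 54 mean [ 0.601 -0.094  0.042] min [ 0.569 -0.133  0.017] max [ 0.635 -0.056  0.049] top [ 0.602 -0.092  0.044]
blue [306. 186.] 44 mean [ 0.597 -0.148  0.042] min [ 0.572 -0.161  0.02 ] max [ 0.637 -0.108  0.048] top [ 0.599 -0.147  0.043]
blue [260. 179.] 81 mean [0.62  0.007 0.041] min [ 0.579 -0.082  0.013] max [0.632 0.098 0.048] top [0.619 0.007 0.043]
blue [238. 196.] 19 mean [0.563 0.08  0.037] min [0.559 0.054 0.017] max [0.581 0.095 0.048]
[... 4267 characters left out ...]
top [0.59  0.257 0.101]
dark [324. 252.] 115 max [0.615 0.281 0.06 ] min [0.589 0.233 0.03 ] top [0.607 0.257 0.053]
dark [365. 256.] 411 max [0.601 0.38  0.104] min [0.557 0.331 0.031] top [0.578 0.356 0.101]
dark [309. 273.] 21 max [0.748 0.279 0.16 ] min [0.727 0.259 0.129] top [0.745 0.272 0.156]
dark [296. 293.] 85 max [0.765 0.265 0.105] min [0.745 0.245 0.03 ] top [0.757 0.255 0.097]
dark [382. 290.] 221 max [0.675 0.433 0.105] min [0.645 0.404 0.064] top [0.662 0.419 0.101]
dark [367. 301.] 27 max [0.683 0.408 0.053] min [0.663 0.394 0.03 ] top [0.675 0.401 0.046]
blue rect ((0.6002178192138672, -0.031263768672943115), (0.06894197314977646, 0.2601188123226166), 4.044037342071533) 307
```

View pics/scenec.png

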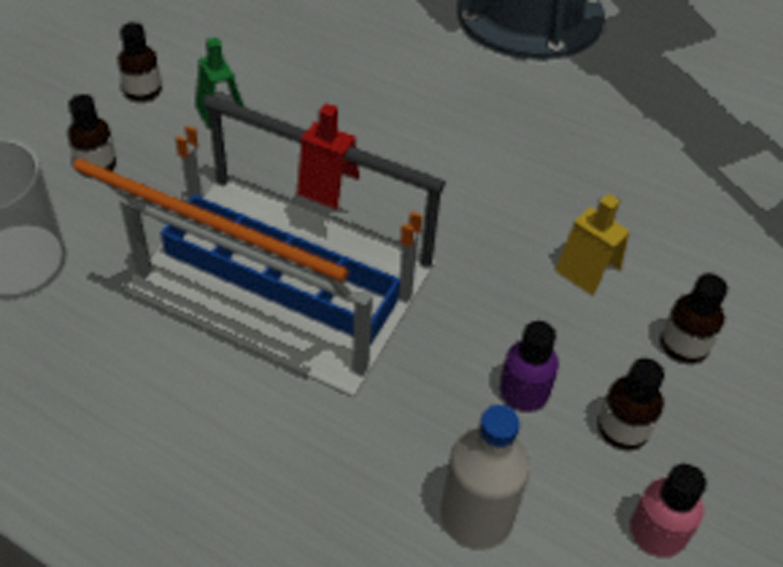

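```bash
cat >> h.py <<'E'
from scipy.spatial.transform import Rotation as Rot
YAW=3.85; C=np.array([.6,-.0315])
def car(x,y,z=0):
    a=np.radians(YAW); return np.array([C[0]+x*np.cos(a)-y*np.sin(a),C[1]+x*np.sin(a)+y*np.cos(a),z])
def down(yaw): # tool z down, tool x towards -x at yaw 0 
    a=np.radians(yaw); c,s=np.cos(a),np.sin(a); return np.array([[-c,-s,0],[-s,c,0],[0,0,-1.]])
def rows(*wps):
    """wps: (x,y,z,yaw); prints each as a row in tool units, with the number of 0.1 s rows from the one before"""
    s=readout.read_state(); R=s['tcp_rot']; p=s['position']; lp,lr=p,R
    for w in wps:
        D=down(w[3]); q=np.array(w[:3]); r=Rot.from_matrix(R.T@D).as_rotvec(degrees=True)/90
        n=max(np.linalg.norm(q-lp)/.05, np.degrees(Rot.from_matrix(lr.T@D).magnitude())/8.59)
        print(np.r_[R.T@(q-p)/.25,r].round(3).tolist(),'n=%.1f'%n); lp,lr=q,D
E
python3 - <<'E'
from h import *
print(readout.read_state()['tcp_rot'].round(2).tolist(),car(0,-.096),car(0,-.032),car(0,.032),car(0,.096),car(-.095,0))
rows((.504,-.026,.24,3.85),(.504,-.026,.15,3.85))
E
```

```text
[[-0.92, 0.38, -0.0], [0.38, 0.92, -0.0], [0.0, -0.0, -1.0]] [ 0.60644588 -0.12728335  0.        ] [ 0.60214863 -0.06342778  0.        ] [5.97851372e-01 4.27784111e-04 0.00000000e+00] [0.59355412 0.06428335 0.        ] [ 0.50521439 -0.03787874  0.        ]
[-1.902, -1.821, -0.07, -0.001, -0.0, -0.293] n=13.2
[-1.902, -1.82, 0.29, -0.001, -0.0, -0.293] n=1.8
```

The crop shows four brown bottles with white labels, at top-view pixels (155,192), (148,231), (359,195) and (372,237). The purple one at (187,190) and the pink one at (137,168) have no label, so I leave them. That fills all four bays, so the green tag is the one to drape. First I take off the red tag.

Request:
send_rows([
  [-0.96, -0.92, -0.07, 0, 0, -0.293],
  [-0.96, -0.92, -0.07, 0, 0, -0.293],
  [-0.96, -0.92, -0.07, 0, 0, -0.293],
  [-0.96, -0.92, -0.07, 0, 0, -0.293],
  [-0.96, -0.92, -0.07, 0, 0, -0.293],
  [-0.96, -0.92, -0.07, 0, 0, -0.293],
  [-0.96, -0.92, -0.07, 0, 0, -0.293],
  [-0.96, -0.92, -0.07, 0, 0, -0.293],
], grip=1)

```text
time_s: 1.0
position: [0.375, 0.2692, 0.2404]
tcp_rot: [[-0.998, -0.061, 0.001], [-0.061, 0.998, -0.001], [-0.001, -0.001, -1.0]]
force: [0.5, 0.2, -0.5]
opening: 1.0
grasp_force: 0.0
```

```bash
python3 - <<'E'
from h import *
rows((.504,-.026,.24,3.85),(.504,-.026,.151,3.85))
E
```

```text
[-0.443, -1.21, 0.003, -0.001, 0.001, -0.004] n=6.4
[-0.443, -1.21, 0.359, -0.001, 0.001, -0.004] n=1.8
```

Request:
send_rows([
  [-0.44, -1.0, -0.3, 0, 0, -0.004],
  [-0.44, -1.0, -0.3, 0, 0, -0.004],
  [-0.44, -1.0, -0.3, 0, 0, -0.004],
  [-0.44, -1.0, -0.3, 0, 0, -0.004],
  [-0.44, -1.0, -0.3, 0, 0, -0.004],
  [-0.44, -1.0, -0.3, 0, 0, -0.004],
  [-0.44, -1.0, -0.3, 0, 0, -0.004],
  [-0.44, -1.0, -0.3, 0, 0, -0.004],
])

```text
time_s: 1.8
position: [0.4994, 0.0309, 0.3147]
tcp_rot: [[-0.997, -0.072, -0.001], [-0.072, 0.997, 0.001], [0.001, 0.001, -1.0]]
force: [0.1, 0.6, -0.3]
opening: 1.0
grasp_force: 0.0
```

```bash
python3 - <<'E'
from h import *
print(readout.read_state()['position'])
p,H,X=cloud("wrist"); cv2.imwrite("pics/w0.png",cv2.cvtColor(p,cv2.COLOR_RGB2BGR))
b=X[mask(H,'blue')]; b=b[(b[:,2]>.04)&(b[:,2]<.05)]
print(len(b),cv2.minAreaRect(b[:,:2].astype(np.float32)))
r=X[mask(H,'red')]; t=r[(r[:,2]>.178)&(r[:,2]<.19)]; print('stem',t.mean(0),t.min(0),t.max(0))
o=X[mask(H,'orange')]; o=o[o[:,2]>.2]; print('edge',o.mean(0),o.min(0),o.max(0)) if len(o) else 0
d=X[(X[...,2]>.134)&(X[...,2]<.142)&(H[...,2]<90)&(X[...,0]<.54)]; print('bar',len(d),np.polyfit(d[:,1],d[:,0],1),d[:,1].min(),d[:,1].max())
rows((.504,-.026,.24,3.85),(.504,-.026,.151,3.85))
E
```

```text
[0.49937487 0.03085027 0.31474825]
957 ((0.597513735294342, -0.03253260254859924), (0.06547843664884567, 0.258105605840683), 3.909482479095459)<stdin>:6: RuntimeWarning: Mean of empty slice.
  ret = um.true_divide(
Traceback (most recent call last):
ValueError: zero-size array to reduction operation minimum which has no identity
```

View pics/w0.png

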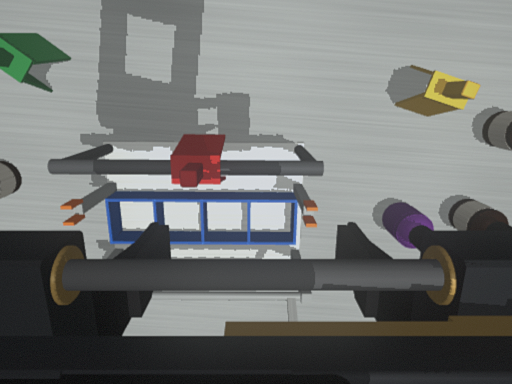

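The wrist view shows the bay row at (107–300, 192–245) and the red tag at (198,160). Its row centre agrees with the other two cameras to within about 2 mm. Next I grasp the red tag's stem.

```bash
sed -i 's/YAW=3.85; C=.*/YAW=3.87; C=np.array([.5985,-.032])/' h.py; python3 - <<'E'
from h import *
rows((.504,-.026,.24,3.87),(.504,-.026,.151,3.87),(.504,-.026,.25,3.87),(.42,.06,.25,3.87))
E
```

```text
[-0.005, -0.232, 0.298, 0.001, -0.001, 0.003] n=1.9
[-0.006, -0.232, 0.654, 0.001, -0.001, 0.003] n=1.8
[-0.005, -0.231, 0.258, 0.001, -0.001, 0.003] n=2.0
[0.305, 0.136, 0.259, 0.001, -0.001, 0.003] n=2.4
```

Request:
send_rows([
  [-0.006, -0.232, 0.1, 0, 0, 0],
  [-0.006, -0.232, 0.3, 0, 0, 0],
  [-0.006, -0.232, 0.3, 0, 0, 0],
  [-0.006, -0.232, 0.5, 0, 0, 0],
  [-0.006, -0.232, 0.654, 0, 0, 0],
  [-0.006, -0.232, 0.654, 0, 0, 0],
  [-0.006, -0.232, 0.654, 0, 0, 0],
])

```text
time_s: 2.55
position: [0.5053, -0.0258, 0.1523]
tcp_rot: [[-0.997, -0.075, -0.001], [-0.075, 0.997, 0.001], [0.001, 0.001, -1.0]]
force: [0.4, -0.6, 0.4]
opening: 0.999
grasp_force: 0.0
```

Request:
send_rows([
  [0, 0, 0, 0, 0, 0],
  [0, 0, 0, 0, 0, 0],
  [0, 0, 0, 0, 0, 0],
  [0, 0, 0, 0, 0, 0],
  [0, 0, 0, 0, 0, 0],
  [0, 0, 0, 0, 0, 0],
], grip=0)

```text
time_s: 3.15
position: [0.5052, -0.0273, 0.1518]
tcp_rot: [[-0.997, -0.072, 0.0], [-0.072, 0.997, -0.0], [-0.0, -0.0, -1.0]]
force: [-0.7, 0.4, -0.8]
opening: 0.536
grasp_force: 0.0
```

Request:
send_rows([
  [0, 0, 0, 0, 0, 0],
  [0, 0, 0, 0, 0, 0],
  [0, 0, 0, 0, 0, 0],
  [0, 0, 0, 0, 0, 0],
  [0, 0, 0, 0, 0, 0],
  [0, 0, 0, 0, 0, 0],
  [0, 0, 0, 0, 0, 0],
], grip=0)

```text
time_s: 3.85
position: [0.5052, -0.0272, 0.1515]
tcp_rot: [[-0.997, -0.073, -0.0], [-0.073, 0.997, -0.0], [0.0, 0.0, -1.0]]
force: [0.5, -0.1, -0.6]
opening: 0.181
grasp_force: 30.0
```

```bash
python3 - <<'E'
from h import *
rows((.505,-.026,.245,3.87),(.42,.06,.245,3.87),(.42,.06,.084,3.87))
E
```

```text
[0.0, 0.005, -0.374, 0.0, -0.0, 0.003] n=1.9
[0.315, 0.373, -0.374, 0.0, -0.0, 0.003] n=2.4
[0.314, 0.373, 0.27, 0.0, -0.0, 0.003] n=3.2
```

Request:
send_rows([
  [0, 0, -0.2, 0, 0, 0],
  [0, 0, -0.374, 0, 0, 0],
  [0, 0, -0.374, 0, 0, 0],
  [0.15, 0.18, -0.374, 0, 0, 0],
  [0.315, 0.373, -0.374, 0, 0, 0],
  [0.315, 0.373, -0.374, 0, 0, 0],
  [0.315, 0.373, -0.174, 0, 0, 0],
  [0.315, 0.373, 0.026, 0, 0, 0],
  [0.315, 0.373, 0.17, 0, 0, 0],
  [0.315, 0.373, 0.24, 0, 0, 0],
  [0.315, 0.373, 0.27, 0, 0, 0],
  [0.315, 0.373, 0.27, 0, 0, 0],
])

```text
time_s: 5.05
position: [0.4191, 0.0601, 0.0834]
tcp_rot: [[-0.997, -0.073, -0.002], [-0.073, 0.997, 0.0], [0.002, 0.0, -1.0]]
force: [-0.7, 0.4, -0.7]
opening: 0.182
grasp_force: 30.0
```

Request:
send_rows([
  [0, 0, 0, 0, 0, 0],
  [0, 0, 0, 0, 0, 0],
  [0, 0, 0, 0, 0, 0],
  [0, 0, 0, 0, 0, 0],
  [0, 0, -0.1, 0, 0, 0],
  [0, 0, -0.3, 0, 0, 0],
  [0, 0, -0.5, 0, 0, 0],
  [0, 0, -0.7, 0, 0, 0],
  [0, 0, -0.7, 0, 0, 0],
], grip=0.8)

```text
time_s: 5.95
position: [0.4243, 0.0597, 0.2655]
tcp_rot: [[-0.997, -0.073, 0.016], [-0.073, 0.997, -0.002], [-0.016, -0.003, -1.0]]
force: [0.3, -1.1, 1.0]
opening: 0.789
grasp_force: 0.0
```

```bash
python3 - <<'E'
from h import *
p,H,X=cloud("top")
for m,ce,a in blobs(mask(H,'red')):
    x=X[m]; t=x[x[:,2]>x[:,2].max()-.012]; print(ce,a,x.max(0),t.mean(0))
dark=(H[...,2]<60)&(X[...,2]>.09)&(X[...,2]<.112)&(X[...,0]>.3)&(abs(X[...,1])<.5)
for m,ce,a in blobs(dark,15): print(ce,a,X[m].mean(0).round(3))
rows((.428,-.2,.25,3.87),(.429,-.363,.25,3.87))
E
```

```text
[131. 165.] 69 [0.658 0.418 0.101]
[182. 188.] 72 [0.587 0.256 0.101]
[151. 191.] 74 [0.574 0.354 0.101]
[363. 194.] 73 [ 0.566 -0.322  0.101]
[144. 232.] 75 [0.448 0.372 0.101]
[376. 237.] 75 [ 0.428 -0.362  0.101]
[0.053, -1.038, 0.052, -0.001, 0.006, 0.003] n=5.2
[0.096, -1.689, 0.052, -0.001, 0.006, 0.003] n=3.3
```

Request:
send_rows([
  [0.03, -0.85, 0.05, 0, 0.006, 0.003],
  [0.03, -0.85, 0.05, 0, 0.006, 0.003],
  [0.03, -0.85, 0.05, 0, 0.006, 0.003],
  [0.03, -0.85, 0.05, 0, 0.006, 0.003],
  [0.03, -0.85, 0.05, 0, 0.006, 0.003],
  [0.03, -0.85, 0.05, 0, 0.006, 0.003],
  [0.03, -0.85, 0.05, 0, 0.006, 0.003],
], grip=0.65)

```text
time_s: 6.7
position: [0.4266, -0.1509, 0.2454]
tcp_rot: [[-0.998, -0.067, -0.012], [-0.068, 0.998, 0.002], [0.012, 0.003, -1.0]]
force: [-0.1, 0.3, 0.2]
opening: 0.65
grasp_force: 0.0
```

```bash
python3 - <<'E'
from h import *
print(readout.read_state()['position'])
rows((.429,-.362,.24,3.87),(.429,-.362,.073,3.87))
E
```

```text
[ 0.4266322  -0.15091998  0.24541882]
[0.047, -0.843, 0.02, 0.002, -0.008, 0.0] n=4.2
[0.039, -0.845, 0.688, 0.002, -0.008, 0.0] n=3.3
```

Request:
send_rows([
  [0.047, -0.4, 0.02, 0, -0.008, 0],
  [0.047, -0.845, 0.02, 0, -0.008, 0],
  [0.047, -0.845, 0.02, 0, -0.008, 0],
  [0.047, -0.845, 0.02, 0, -0.008, 0],
  [0.04, -0.845, 0.02, 0, -0.008, 0],
  [0.04, -0.845, 0.3, 0, -0.008, 0],
  [0.04, -0.845, 0.5, 0, -0.008, 0],
  [0.04, -0.845, 0.63, 0, -0.008, 0],
  [0.04, -0.845, 0.685, 0, -0.008, 0],
  [0.04, -0.845, 0.685, 0, -0.008, 0],
  [0.04, -0.845, 0.685, 0, -0.008, 0],
])

```text
time_s: 7.8
position: [0.4314, -0.3623, 0.0758]
tcp_rot: [[-0.998, -0.07, 0.003], [-0.07, 0.998, 0.001], [-0.003, 0.001, -1.0]]
force: [-0.2, 0.2, -0.3]
opening: 0.648
grasp_force: 0.0
```

Request:
send_rows([
  [0, 0, 0, 0, 0, 0],
  [0, 0, 0, 0, 0, 0],
  [0, 0, 0, 0, 0, 0],
  [0, 0, 0, 0, 0, 0],
  [0, 0, 0, 0, 0, 0],
  [0, 0, 0, 0, 0, 0],
  [0, 0, 0, 0, 0, 0],
  [0, 0, 0, 0, 0, 0],
], grip=0)

```text
time_s: 8.6
position: [0.431, -0.3647, 0.0761]
tcp_rot: [[-0.998, -0.068, 0.004], [-0.068, 0.998, -0.001], [-0.004, -0.002, -1.0]]
force: [-0.3, -1.0, 5.0]
opening: 0.337
grasp_force: 29.9
```

```bash
python3 - <<'E'
from h import *
b=[car(0,y)for y in(-.096,-.032,.032,.096)]; print(np.round(b,4))
rows((.429,-.362,.24,3.87),(*b[0][:2],.24,3.87),(*b[0][:2],.08,3.87))
E
```

```text
[[ 6.050e-01 -1.278e-01  0.000e+00]
 [ 6.007e-01 -6.390e-02  0.000e+00]
 [ 5.963e-01 -1.000e-04  0.000e+00]
 [ 5.920e-01  6.380e-02  0.000e+00]]
[0.005, 0.01, -0.656, -0.001, 0.003, 0.0] n=3.3
[-0.761, 0.897, -0.654, -0.001, 0.003, 0.0] n=5.9
[-0.758, 0.898, -0.014, -0.001, 0.003, 0.0] n=3.2
```

Request:
send_rows([
  [0, 0, -0.2, 0, 0.003, 0],
  [0, 0, -0.4, 0, 0.003, 0],
  [0, 0, -0.6, 0, 0.003, 0],
  [-0.15, 0.18, -0.654, 0, 0.003, 0],
  [-0.3, 0.36, -0.654, 0, 0.003, 0],
  [-0.46, 0.54, -0.654, 0, 0.003, 0],
  [-0.61, 0.72, -0.654, 0, 0.003, 0],
  [-0.763, 0.898, -0.654, 0, 0.003, 0],
  [-0.763, 0.898, -0.654, 0, 0.003, 0],
  [-0.763, 0.898, -0.45, 0, 0.003, 0],
  [-0.763, 0.898, -0.25, 0, 0.003, 0],
  [-0.763, 0.898, -0.25, 0, 0.003, 0],
])

```text
time_s: 9.8
position: [0.5988, -0.1236, 0.13]
tcp_rot: [[-0.997, -0.069, -0.021], [-0.069, 0.998, 0.008], [0.02, 0.009, -1.0]]
force: [-1.8, 1.0, -2.5]
opening: 0.338
grasp_force: 29.9
```

```bash
python3 - <<'E'
from h import *
s=readout.read_state();print(s['position'],s['force'],s['opening'])
p,H,X=cloud("scene"); cv2.imwrite("pics/s1.png",cv2.resize(cv2.cvtColor(p,cv2.COLOR_RGB2BGR)[90:290,100:360],None,fx=3,fy=3))
for m,ce,a in blobs(mask(H,'red')):
    x=X[m]; print(ce,a,x.max(0),x[x[:,2]>x[:,2].max()-.012].mean(0))
w=X[(H[...,1]<90)&(H[...,2]>60)&(X[...,2]>.062)&(X[...,2]<.12)&(abs(X[...,0]-.605)<.035)&(abs(X[...,1]+.128)<.035)]; print('label',w.min(0),w.max(0),len(w))
b=car(0,-.096)
rows((*b[:2],.0825,3.87))
E
```

```text
[ 0.598759   -0.12364896  0.13004612] [-1.83441187  1.03829502 -2.48952602] 0.33802213586032637
[292. 162.] 18 [0.4265374  0.06799253 0.11586389] [0.41890066 0.0619233  0.11284932]
[291. 172.] 89 [0.4335256  0.08585604 0.07815466] [0.42010644 0.06296583 0.07338927]
label [ 0.57738133 -0.14819842  0.07087694] [ 0.62098512 -0.09804628  0.11367263] 88
[-0.016, -0.013, 0.205, 0.004, -0.008, 0.0] n=1.0
```

View pics/s1.png

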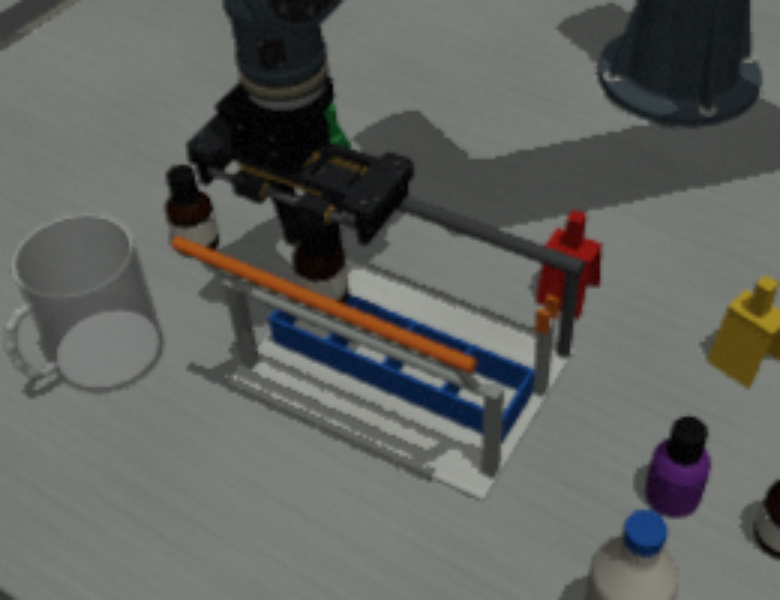

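The red tag stands on the bench at (0.420, 0.062). The bottle hovers over bay 0 at crop pixel (320,270). I let it settle and then check the offset.

Request:
send_rows([
  [0, 0, 0, 0, 0, 0],
  [0, 0, 0, 0, 0, 0],
  [0, 0, 0, 0, 0, 0],
])

```text
time_s: 10.15
position: [0.6071, -0.1281, 0.1415]
tcp_rot: [[-0.998, -0.067, 0.004], [-0.067, 0.998, -0.002], [-0.003, -0.002, -1.0]]
force: [0.3, -0.6, -1.7]
opening: 0.337
grasp_force: 29.9
```

```bash
python3 - <<'E'
from h import *
b=car(0,-.096)
rows((b[0]+.002,b[1],.0825,3.87))
E
```

```text
[0.001, 0.002, 0.236, -0.002, 0.002, -0.0] n=1.2
```

Request:
send_rows([
  [0, 0, 0.08, 0, 0.002, 0],
  [0, 0, 0.14, 0, 0.002, 0],
  [0, 0, 0.19, 0, 0.002, 0],
  [0, 0, 0.23, 0, 0.002, 0],
  [0, 0, 0.23, 0, 0.002, 0],
  [0, 0, 0.23, 0, 0.002, 0],
])

```text
time_s: 10.75
position: [0.6061, -0.1274, 0.0816]
tcp_rot: [[-0.998, -0.068, -0.003], [-0.068, 0.998, -0.001], [0.003, -0.001, -1.0]]
force: [1.5, 0.1, -1.1]
opening: 0.335
grasp_force: 30.0
```

Request:
send_rows([
  [0, 0, 0, 0, 0, 0],
  [0, 0, 0, 0, 0, 0],
  [0, 0, 0, 0, 0, 0],
  [0, 0, -0.1, 0, 0, 0],
  [0, 0, -0.3, 0, 0, 0],
  [0, 0, -0.5, 0, 0, 0],
  [0, 0, -0.7, 0, 0, 0],
  [0, 0, -0.7, 0, 0, 0],
  [0, 0, -0.7, 0, 0, 0],
  [0, 0, -0.7, 0, 0, 0],
], grip=0.55)

```text
time_s: 11.75
position: [0.6051, -0.1265, 0.2548]
tcp_rot: [[-0.998, -0.068, -0.007], [-0.068, 0.998, 0.001], [0.007, 0.001, -1.0]]
force: [0.2, -0.2, 0.2]
opening: 0.551
grasp_force: 0.0
```

```bash
cat >> h.py <<'E'
def caps(n="scene"):
    p,H,X=cloud(n); z=X[...,2]
    for m,ce,a in blobs((H[...,2]<60)&(z>.09)&(z<.118)&(X[...,0]>.3)&(abs(X[...,1])<.5),12): print('cap',ce,a,X[m].mean(0).round(4),X[m].max(0)[2].round(3))
    return p
E
python3 - <<'E'
from h import *
caps()
rows((.57,-.32,.24,3.87),(.57,-.32,.075,3.87))
E
```

```text
cap [160. 149.] 67 [ 0.5695 -0.3213  0.0993] 0.105
cap [209. 155.] 29 [ 0.5172 -0.1683  0.1047] 0.117
cap [203. 179.] 100 [ 0.6053 -0.1242  0.1039] 0.11
cap [290. 186.] 35 [0.5008 0.0978 0.1048] 0.117
cap [179. 190.] 31 [ 0.6763 -0.1564  0.1026] 0.115
cap [393. 217.] 110 [0.4515 0.3737 0.0997] 0.105
cap [264. 227.] 30 [0.6602 0.1088 0.1028] 0.117
cap [329. 234.] 117 [0.5909 0.2574 0.1002] 0.105
cap [369. 249.] 130 [0.5786 0.3555 0.1002] 0.105
cap [384. 289.] 161 [0.6624 0.4188 0.1007] 0.106
[0.192, -0.763, 0.057, 0.001, -0.005, 0.0] n=3.9
[0.186, -0.764, 0.717, 0.001, -0.005, 0.0] n=3.3
```

Request:
send_rows([
  [0.05, -0.2, 0.03, 0, 0, 0],
  [0.1, -0.4, 0.05, 0, 0, 0],
  [0.15, -0.6, 0.05, 0, 0, 0],
  [0.198, -0.764, 0.06, 0, 0, 0],
  [0.198, -0.764, 0.06, 0, 0, 0],
  [0.198, -0.764, 0.06, 0, 0, 0],
  [0.198, -0.764, 0.25, 0, 0, 0],
  [0.198, -0.764, 0.45, 0, 0, 0],
  [0.198, -0.764, 0.62, 0, 0, 0],
  [0.198, -0.764, 0.71, 0, 0, 0],
  [0.198, -0.764, 0.71, 0, 0, 0],
  [0.198, -0.764, 0.71, 0, 0, 0],
], grip=0.65)

```text
time_s: 13.0
position: [0.5693, -0.3195, 0.0784]
tcp_rot: [[-0.998, -0.07, -0.006], [-0.07, 0.998, 0.001], [0.006, 0.001, -1.0]]
force: [-0.2, 0.2, 0.6]
opening: 0.649
grasp_force: 0.0
```

Request:
send_rows([
  [0, 0, 0, 0, 0, 0],
  [0, 0, 0, 0, 0, 0],
  [0, 0, 0, 0, 0, 0],
  [0, 0, 0, 0, 0, 0],
  [0, 0, 0, 0, 0, 0],
  [0, 0, 0, 0, 0, 0],
  [0, 0, 0, 0, 0, 0],
  [0, 0, 0, 0, 0, 0],
], grip=0)

```text
time_s: 13.8
position: [0.5696, -0.3217, 0.0797]
tcp_rot: [[-0.998, -0.068, -0.003], [-0.068, 0.998, -0.002], [0.003, -0.002, -1.0]]
force: [-0.6, -1.5, 5.3]
opening: 0.34
grasp_force: 29.6
```

```bash
python3 - <<'E'
from h import *
b=car(0,-.032)
rows((.567,-.322,.24,3.87),(b[0]+.001,b[1],.24,3.87),(b[0]+.001,b[1],.14,3.87))
E
```

```text
[0.013, -0.002, -0.641, -0.001, -0.002, 0.0] n=3.2
[-0.196, 1.019, -0.644, -0.001, -0.002, 0.0] n=5.2
[-0.197, 1.02, -0.244, -0.001, -0.002, 0.0] n=2.0
```

Request:
send_rows([
  [0, 0, -0.2, 0, 0, 0],
  [0, 0, -0.4, 0, 0, 0],
  [0, 0, -0.6, 0, 0, 0],
  [-0.02, 0.1, -0.645, 0, 0, 0],
  [-0.06, 0.3, -0.645, 0, 0, 0],
  [-0.1, 0.5, -0.645, 0, 0, 0],
  [-0.14, 0.7, -0.645, 0, 0, 0],
  [-0.18, 0.9, -0.645, 0, 0, 0],
  [-0.204, 1.0, -0.645, 0, 0, 0],
  [-0.204, 1.0, -0.645, 0, 0, 0],
  [-0.204, 1.0, -0.645, 0, 0, 0],
  [-0.204, 1.0, -0.645, 0, 0, 0],
])

```text
time_s: 15.0
position: [0.6031, -0.0688, 0.239]
tcp_rot: [[-0.998, -0.067, -0.006], [-0.067, 0.998, -0.0], [0.006, 0.0, -1.0]]
force: [0.2, -0.4, -1.6]
opening: 0.338
grasp_force: 29.6
```

```bash
python3 - <<'E'
from h import *
b=car(0,-.032);print(readout.read_state()['position'])
rows((b[0]+.0025,b[1],.0855,3.87))
E
```

```text
[ 0.60313821 -0.06879762  0.23900045]
[-0.005, 0.019, 0.614, 0.0, -0.004, -0.0] n=3.1
```

Request:
send_rows([
  [0, 0.02, 0, 0, -0.002, 0],
  [0, 0.02, 0.2, 0, -0.002, 0],
  [0, 0.02, 0.38, 0, -0.002, 0],
  [0, 0.02, 0.38, 0, -0.002, 0],
  [0, 0.02, 0.38, 0, -0.002, 0],
  [0, 0.02, 0.45, 0, -0.002, 0],
  [0, 0.02, 0.52, 0, -0.002, 0],
  [0, 0.02, 0.58, 0, -0.002, 0],
  [0, 0.02, 0.612, 0, -0.002, 0],
  [0, 0.02, 0.612, 0, -0.002, 0],
  [0, 0.02, 0.612, 0, -0.002, 0],
])

```text
time_s: 16.1
position: [0.6039, -0.0636, 0.0885]
tcp_rot: [[-0.998, -0.068, 0.002], [-0.068, 0.998, -0.001], [-0.002, -0.001, -1.0]]
force: [0.2, -0.7, -2.0]
opening: 0.337
grasp_force: 29.6
```

Request:
send_rows([
  [0, 0, 0, 0, 0, 0],
  [0, 0, 0, 0, 0, 0],
  [0, 0, 0, 0, 0, 0],
  [0, 0, -0.1, 0, 0, 0],
  [0, 0, -0.3, 0, 0, 0],
  [0, 0, -0.5, 0, 0, 0],
  [0, 0, -0.7, 0, 0, 0],
  [0, 0, -0.7, 0, 0, 0],
  [0, 0, -0.7, 0, 0, 0],
  [0, 0, -0.7, 0, 0, 0],
], grip=0.52)

```text
time_s: 17.1
position: [0.6016, -0.0627, 0.2604]
tcp_rot: [[-0.998, -0.068, -0.004], [-0.068, 0.998, 0.001], [0.004, 0.001, -1.0]]
force: [-0.4, 0.1, -0.0]
opening: 0.518
grasp_force: 0.0
```

```bash
python3 - <<'E'
from h import *
caps()
rows((.5,.2,.25,3.87),(.449,.373,.25,3.87))
E
```

```text
cap [209. 156.] 33 [ 0.5176 -0.168   0.1041] 0.116
cap [200. 168.] 16 [ 0.5688 -0.163   0.097 ] 0.107
cap [203. 179.] 100 [ 0.6054 -0.1242  0.1041] 0.111
cap [221. 187.] 102 [ 0.6055 -0.063   0.1042] 0.11
cap [290. 186.] 34 [0.5004 0.098  0.104 ] 0.118
cap [179. 190.] 30 [ 0.6757 -0.1566  0.103 ] 0.118
cap [393. 217.] 107 [0.4515 0.3739 0.1   ] 0.104
cap [264. 227.] 26 [0.6607 0.1087 0.1045] 0.118
cap [329. 234.] 115 [0.5906 0.2575 0.1002] 0.105
cap [369. 249.] 129 [0.5786 0.3557 0.1002] 0.105
cap [384. 289.] 160 [0.6621 0.4189 0.1004] 0.105
[0.333, 1.076, 0.043, 0.001, -0.003, 0.0] n=5.6
[0.49, 1.78, 0.045, 0.001, -0.003, 0.0] n=3.6
```

```bash
python3 - <<'E'
from h import *
rows((.588,.17,.25,3.87),(.576,.355,.25,3.87),(.576,.355,.075,3.87))
E
```

```text
[-0.01, 0.932, 0.041, 0.001, -0.003, 0.0] n=4.7
[-0.012, 1.674, 0.042, 0.001, -0.003, 0.0] n=3.7
[-0.016, 1.673, 0.742, 0.001, -0.003, 0.0] n=3.5
```

Request:
send_rows([
  [-0.01, 0.2, 0, 0, 0, 0],
  [-0.01, 0.4, 0.02, 0, 0, 0],
  [-0.01, 0.6, 0.04, 0, 0, 0],
  [-0.01, 0.8, 0.04, 0, 0, 0],
  [-0.01, 0.93, 0.04, 0, 0, 0],
  [-0.01, 0.93, 0.04, 0, 0, 0],
], grip=0.65)

```text
time_s: 17.75
position: [0.5874, 0.1735, 0.2493]
tcp_rot: [[-0.997, -0.074, -0.006], [-0.074, 0.997, 0.001], [0.006, 0.002, -1.0]]
force: [-1.0, -0.7, 0.1]
opening: 0.647
grasp_force: 0.0
```

Request:
send_rows([
  [-0.005, 0.2, 0, 0, 0, 0],
  [-0.005, 0.4, 0, 0, 0, 0],
  [-0.005, 0.6, 0, 0, 0, 0],
  [-0.005, 0.743, 0, 0, 0, 0],
  [-0.005, 0.743, 0, 0, 0, 0],
  [-0.005, 0.743, 0, 0, 0, 0],
  [-0.005, 0.743, 0.2, 0, 0, 0],
  [-0.005, 0.743, 0.4, 0, 0, 0],
  [-0.005, 0.743, 0.4, 0, 0, 0],
  [-0.005, 0.743, 0.4, 0, 0, 0],
])

```text
time_s: 18.75
position: [0.5781, 0.3524, 0.1509]
tcp_rot: [[-0.998, -0.066, -0.004], [-0.066, 0.998, -0.002], [0.005, -0.001, -1.0]]
force: [0.5, 0.1, 0.5]
opening: 0.647
grasp_force: 0.0
```

```bash
python3 - <<'E'
from h import *
caps("scene")
rows((.576,.355,.075,3.87))
E
```

```text
cap [209. 130.] 25 [ 0.4114 -0.2483  0.0995] 0.111
cap [209. 155.] 31 [ 0.5173 -0.168   0.1057] 0.117
cap [203. 179.] 99 [ 0.6052 -0.1239  0.1036] 0.111
cap [221. 187.] 94 [ 0.6053 -0.0623  0.1038] 0.112
cap [290. 186.] 35 [0.5009 0.0982 0.1049] 0.117
cap [179. 190.] 26 [ 0.6754 -0.1556  0.1024] 0.117
cap [329. 234.] 121 [0.5908 0.2573 0.0999] 0.104
cap [369. 249.] 132 [0.5787 0.3555 0.1002] 0.104
cap [384. 289.] 158 [0.6622 0.4189 0.1007] 0.106
[0.014, 0.007, 0.313, 0.0, 0.0, -0.001] n=1.6
```

Request:
send_rows([
  [0.008, 0.01, 0.15, 0, 0, 0],
  [0.008, 0.01, 0.25, 0, 0, 0],
  [0.008, 0.01, 0.31, 0, 0, 0],
  [0.008, 0.01, 0.31, 0, 0, 0],
  [0.008, 0.01, 0.31, 0, 0, 0],
])

```text
time_s: 19.3
position: [0.5774, 0.3572, 0.0764]
tcp_rot: [[-0.998, -0.068, 0.002], [-0.068, 0.998, 0.001], [-0.002, 0.001, -1.0]]
force: [0.8, 0.4, -0.1]
opening: 0.65
grasp_force: 0.0
```

Request:
send_rows([
  [0, 0, 0, 0, 0, 0],
  [0, 0, 0, 0, 0, 0],
  [0, 0, 0, 0, 0, 0],
  [0, 0, 0, 0, 0, 0],
  [0, 0, 0, 0, 0, 0],
  [0, 0, 0, 0, 0, 0],
  [0, 0, 0, 0, 0, 0],
  [0, 0, 0, 0, 0, 0],
], grip=0)

```text
time_s: 20.1
position: [0.576, 0.3567, 0.0746]
tcp_rot: [[-0.998, -0.068, -0.001], [-0.068, 0.998, -0.0], [0.001, -0.0, -1.0]]
force: [-0.4, -0.4, 3.3]
opening: 0.336
grasp_force: 29.9
```

```bash
python3 - <<'E'
from h import *
b=car(0,.032)
rows((.577,.355,.245,3.87),(b[0]+.001,.15,.245,3.87),(b[0]+.001,b[1],.245,3.87))
E
```

```text
[-0.003, -0.007, -0.682, -0.0, -0.001, 0.0] n=3.4
[-0.028, -0.831, -0.682, -0.0, -0.001, 0.0] n=4.1
[0.013, -1.43, -0.682, -0.0, -0.001, 0.0] n=3.0
```

Request:
send_rows([
  [0, 0, -0.2, 0, 0, 0],
  [0, 0, -0.4, 0, 0, 0],
  [0, 0, -0.6, 0, 0, 0],
  [0, 0, -0.68, 0, 0, 0],
  [-0.01, -0.2, -0.68, 0, 0, 0],
  [-0.01, -0.4, -0.68, 0, 0, 0],
  [-0.02, -0.6, -0.68, 0, 0, 0],
  [-0.03, -0.8, -0.68, 0, 0, 0],
  [-0.03, -0.83, -0.68, 0, 0, 0],
])

```text
time_s: 21.0
position: [0.5978, 0.1448, 0.2432]
tcp_rot: [[-0.998, -0.063, -0.003], [-0.063, 0.998, -0.003], [0.003, -0.002, -1.0]]
force: [1.2, -0.2, -1.8]
opening: 0.336
grasp_force: 29.9
```

```bash
python3 - <<'E'
from h import *
b=car(0,.032)
rows((b[0],b[1],.245,3.87),(b[0],b[1],.0805,3.87))
E
```

```text
[0.042, -0.578, -0.005, -0.002, -0.002, -0.003] n=2.9
[0.04, -0.577, 0.653, -0.002, -0.002, -0.003] n=3.3
```

Request:
send_rows([
  [0.04, -0.2, 0, 0, 0, 0],
  [0.04, -0.4, 0, 0, 0, 0],
  [0.04, -0.595, 0, 0, 0, 0],
  [0.04, -0.595, 0, 0, 0, 0],
  [0.04, -0.595, 0.2, 0, 0, 0],
  [0.04, -0.595, 0.4, 0, 0, 0],
  [0.04, -0.595, 0.42, 0, 0, 0],
  [0.04, -0.595, 0.42, 0, 0, 0],
  [0.04, -0.595, 0.42, 0, 0, 0],
  [0.04, -0.595, 0.42, 0, 0, 0],
])

```text
time_s: 22.0
position: [0.5997, 0.0013, 0.142]
tcp_rot: [[-0.998, -0.069, 0.004], [-0.069, 0.998, -0.001], [-0.004, -0.001, -1.0]]
force: [-0.2, -1.0, -1.5]
opening: 0.337
grasp_force: 29.9
```

```bash
python3 - <<'E'
from h import *
b=car(0,.032);print(readout.read_state()['position'])
rows((b[0],b[1],.0805,3.87))
E
```

```text
[0.59966328 0.00132752 0.14202614]
[0.015, -0.004, 0.246, -0.001, 0.003, 0.001] n=1.2
```

Request:
send_rows([
  [0.008, -0.005, 0.05, 0, 0.002, 0],
  [0.008, -0.005, 0.1, 0, 0.002, 0],
  [0.008, -0.005, 0.15, 0, 0.002, 0],
  [0.008, -0.005, 0.2, 0, 0.002, 0],
  [0.008, -0.005, 0.24, 0, 0.002, 0],
  [0.008, -0.005, 0.24, 0, 0.002, 0],
  [0.008, -0.005, 0.24, 0, 0.002, 0],
])

```text
time_s: 22.7
position: [0.5957, -0.0006, 0.0789]
tcp_rot: [[-0.998, -0.068, -0.005], [-0.068, 0.998, -0.001], [0.005, -0.001, -1.0]]
force: [-0.3, 0.0, 0.5]
opening: 0.336
grasp_force: 30.0
```

Request:
send_rows([
  [0, 0, 0, 0, 0, 0],
  [0, 0, 0, 0, 0, 0],
  [0, 0, 0, 0, 0, 0],
  [0, 0, -0.1, 0, 0, 0],
  [0, 0, -0.3, 0, 0, 0],
  [0, 0, -0.5, 0, 0, 0],
  [0, 0, -0.7, 0, 0, 0],
  [0, 0, -0.7, 0, 0, 0],
  [0, 0, -0.7, 0, 0, 0],
  [0, 0, -0.7, 0, 0, 0],
], grip=0.52)

```text
time_s: 23.7
position: [0.5951, 0.0002, 0.2527]
tcp_rot: [[-0.998, -0.068, -0.008], [-0.068, 0.998, 0.0], [0.008, 0.001, -1.0]]
force: [-0.8, 0.8, 0.4]
opening: 0.519
grasp_force: 0.0
```

```bash
python3 - <<'E'
from h import *
caps()
rows((.52,.2,.25,3.87),(.449,.373,.25,3.87))
E
```

```text
cap [208. 130.] 17 [ 0.4134 -0.2495  0.1004] 0.112
cap [209. 155.] 31 [ 0.5173 -0.1681  0.1047] 0.117
cap [200. 168.] 12 [ 0.57   -0.1624  0.0972] 0.105
cap [203. 179.] 97 [ 0.6053 -0.1238  0.104 ] 0.111
cap [221. 187.] 103 [ 0.6052 -0.0627  0.1039] 0.11
cap [290. 186.] 34 [0.5005 0.0979 0.105 ] 0.118
cap [179. 190.] 31 [ 0.676  -0.1561  0.1022] 0.117
cap [242. 195.] 105 [0.5979 0.0025 0.1036] 0.11
cap [393. 217.] 108 [0.4513 0.3737 0.0999] 0.104
cap [264. 227.] 33 [0.6607 0.1091 0.1035] 0.117
cap [329. 235.] 117 [0.5908 0.2578 0.1001] 0.105
cap [384. 289.] 162 [0.6623 0.4189 0.1005] 0.105
[0.245, 0.818, 0.012, 0.001, -0.006, 0.0] n=4.3
[0.481, 1.527, 0.015, 0.001, -0.006, 0.0] n=3.7
```

Request:
send_rows([
  [0.06, 0.2, 0, 0, 0, 0],
  [0.12, 0.4, 0, 0, 0, 0],
  [0.18, 0.6, 0, 0, 0, 0],
  [0.245, 0.8, 0, 0, 0, 0],
  [0.3, 0.97, 0, 0, 0, 0],
  [0.3, 0.97, 0, 0, 0, 0],
  [0.3, 0.97, 0, 0, 0, 0],
  [0.3, 0.97, 0, 0, 0, 0],
], grip=0.65)

```text
time_s: 24.55
position: [0.505, 0.2359, 0.2534]
tcp_rot: [[-0.998, -0.068, -0.007], [-0.068, 0.998, -0.001], [0.007, -0.001, -1.0]]
force: [0.2, 0.3, 0.5]
opening: 0.648
grasp_force: 0.0
```

```bash
python3 - <<'E'
from h import *
caps()
print(readout.read_state()['position'])
rows((.449,.373,.25,3.87),(.449,.373,.075,3.87))
E
```

```text
cap [209. 129.] 23 [ 0.4119 -0.2479  0.1016] 0.112
cap [209. 155.] 31 [ 0.5173 -0.1682  0.1047] 0.116
cap [291. 166.] 30 [0.4237 0.0634 0.0999] 0.11
cap [203. 179.] 97 [ 0.6054 -0.1239  0.104 ] 0.111
cap [221. 187.] 97 [ 0.6058 -0.0627  0.1038] 0.111
cap [290. 186.] 34 [0.5008 0.0981 0.1029] 0.116
cap [179. 190.] 32 [ 0.6764 -0.156   0.1029] 0.117
cap [242. 195.] 100 [0.5981 0.0028 0.104 ] 0.11
cap [393. 217.] 107 [0.4514 0.3735 0.1002] 0.105
cap [264. 227.] 33 [0.6606 0.109  0.1036] 0.115
cap [329. 235.] 121 [0.5909 0.2576 0.1001] 0.105
cap [297. 286.] 12 [0.7562 0.2534 0.0955] 0.101
cap [384. 289.] 159 [0.6621 0.4188 0.1006] 0.106
[0.50543794 0.23544469 0.25367762]
[0.189, 0.564, 0.015, -0.001, -0.004, -0.001] n=3.0
[0.184, 0.565, 0.715, -0.001, -0.004, -0.001] n=3.5
```

Request:
send_rows([
  [0.06, 0.19, 0.01, 0, -0.004, 0],
  [0.12, 0.38, 0.01, 0, -0.004, 0],
  [0.184, 0.565, 0.01, 0, -0.004, 0],
  [0.184, 0.565, 0.01, 0, -0.004, 0],
  [0.184, 0.565, 0.01, 0, -0.004, 0],
  [0.184, 0.565, 0.2, 0, -0.004, 0],
  [0.184, 0.565, 0.4, 0, -0.004, 0],
  [0.184, 0.565, 0.58, 0, -0.004, 0],
  [0.184, 0.565, 0.68, 0, -0.004, 0],
  [0.184, 0.565, 0.71, 0, -0.004, 0],
  [0.184, 0.565, 0.71, 0, -0.004, 0],
  [0.184, 0.565, 0.71, 0, -0.004, 0],
])

```text
time_s: 25.8
position: [0.4506, 0.3741, 0.0786]
tcp_rot: [[-0.998, -0.066, 0.004], [-0.066, 0.998, 0.001], [-0.004, 0.001, -1.0]]
force: [1.1, 0.7, 0.1]
opening: 0.651
grasp_force: 0.0
```

Request:
send_rows([
  [0, 0, 0, 0, 0, 0],
  [0, 0, 0, 0, 0, 0],
  [0, 0, 0, 0, 0, 0],
  [0, 0, 0, 0, 0, 0],
  [0, 0, 0, 0, 0, 0],
  [0, 0, 0, 0, 0, 0],
  [0, 0, 0, 0, 0, 0],
  [0, 0, 0, 0, 0, 0],
], grip=0)

```text
time_s: 26.6
position: [0.449, 0.3745, 0.0778]
tcp_rot: [[-0.998, -0.068, 0.002], [-0.068, 0.998, 0.0], [-0.002, 0.0, -1.0]]
force: [-0.1, -1.9, 5.6]
opening: 0.335
grasp_force: 30.0
```

```bash
python3 - <<'E'
from h import *
b=car(0,.096)
rows((.449,.373,.245,3.87),(.53,.2,.245,3.87),(b[0]+.001,b[1],.245,3.87))
E
```

```text
[-0.001, -0.006, -0.669, 0.0, 0.001, 0.0] n=3.3
[-0.277, -0.719, -0.668, 0.0, 0.001, 0.0] n=3.8
[-0.492, -1.279, -0.668, 0.0, 0.001, 0.0] n=3.0
```

Request:
send_rows([
  [0, 0, -0.2, 0, 0, 0],
  [0, 0, -0.4, 0, 0, 0],
  [0, 0, -0.6, 0, 0, 0],
  [0, 0, -0.67, 0, 0, 0],
  [-0.07, -0.18, -0.67, 0, 0, 0],
  [-0.14, -0.36, -0.67, 0, 0, 0],
  [-0.21, -0.54, -0.67, 0, 0, 0],
  [-0.28, -0.72, -0.67, 0, 0, 0],
  [-0.35, -0.9, -0.67, 0, 0, 0],
  [-0.35, -0.9, -0.67, 0, 0, 0],
  [-0.35, -0.9, -0.67, 0, 0, 0],
  [-0.35, -0.9, -0.67, 0, 0, 0],
])

```text
time_s: 27.8
position: [0.5499, 0.1567, 0.2441]
tcp_rot: [[-0.998, -0.068, -0.001], [-0.068, 0.998, 0.001], [0.001, 0.001, -1.0]]
force: [0.4, -0.3, -2.5]
opening: 0.336
grasp_force: 30.0
```

```bash
python3 - <<'E'
from h import *
b=car(0,.096);print(readout.read_state()['position'])
rows((b[0]+.0005,b[1],.245,3.87),(b[0]+.0005,b[1],.084,3.87))
E
```

```text
[0.54993821 0.15667617 0.24413834]
[-0.145, -0.382, -0.004, 0.0, -0.0, 0.001] n=2.0
[-0.145, -0.383, 0.64, 0.0, -0.0, 0.001] n=3.2
```

Request:
send_rows([
  [-0.07, -0.19, 0, 0, 0, 0],
  [-0.145, -0.382, 0, 0, 0, 0],
  [-0.145, -0.382, 0, 0, 0, 0],
  [-0.145, -0.382, 0.15, 0, 0, 0],
  [-0.145, -0.382, 0.32, 0, 0, 0],
  [-0.145, -0.382, 0.4, 0, 0, 0],
  [-0.145, -0.382, 0.4, 0, 0, 0],
  [-0.145, -0.382, 0.4, 0, 0, 0],
  [-0.145, -0.382, 0.4, 0, 0, 0],
])

```text
time_s: 28.7
position: [0.5951, 0.064, 0.1467]
tcp_rot: [[-0.998, -0.069, 0.005], [-0.069, 0.998, -0.0], [-0.005, -0.0, -1.0]]
force: [-0.2, -0.4, -1.4]
opening: 0.335
grasp_force: 30.0
```

```bash
python3 - <<'E'
from h import *
b=car(0,.096);print(readout.read_state()['position'])
rows((b[0]+.0005,b[1],.084,3.87))
E
```

```text
[0.59505635 0.06401623 0.14672869]
[0.011, -0.0, 0.251, -0.0, 0.003, 0.001] n=1.3
```

Request:
send_rows([
  [0.005, 0, 0.05, 0, 0, 0],
  [0.005, 0, 0.1, 0, 0, 0],
  [0.005, 0, 0.15, 0, 0, 0],
  [0.005, 0, 0.2, 0, 0, 0],
  [0.005, 0, 0.245, 0, 0, 0],
  [0.005, 0, 0.245, 0, 0, 0],
  [0.005, 0, 0.245, 0, 0, 0],
])

```text
time_s: 29.4
position: [0.5925, 0.0629, 0.0829]
tcp_rot: [[-0.998, -0.068, 0.001], [-0.068, 0.998, 0.0], [-0.001, 0.0, -1.0]]
force: [-0.0, -0.3, -2.0]
opening: 0.337
grasp_force: 30.0
```

Request:
send_rows([
  [0, 0, 0, 0, 0, 0],
  [0, 0, 0, 0, 0, 0],
  [0, 0, 0, 0, 0, 0],
  [0, 0, -0.1, 0, 0, 0],
  [0, 0, -0.3, 0, 0, 0],
  [0, 0, -0.5, 0, 0, 0],
  [0, 0, -0.7, 0, 0, 0],
  [0, 0, -0.85, 0, 0, 0],
  [0, 0, -0.85, 0, 0, 0],
  [0, 0, -0.85, 0, 0, 0],
], grip=0.52)

```text
time_s: 30.4
position: [0.5925, 0.0631, 0.2975]
tcp_rot: [[-0.998, -0.068, 0.004], [-0.068, 0.998, -0.0], [-0.004, -0.0, -1.0]]
force: [-1.5, 0.2, -0.7]
opening: 0.517
grasp_force: 0.0
```

```bash
python3 - <<'E'
from h import *
p=caps(); cv2.imwrite("pics/s2.png",cv2.resize(cv2.cvtColor(p,cv2.COLOR_RGB2BGR)[90:290,100:360],None,fx=3,fy=3))
p,H,X=cloud("scene")
o=X[mask(H,'orange')]; o=o[o[:,2]>.2]; print('edge',np.nanmean(o,0),np.polyfit(o[:,1],o[:,0],1),o.min(0),o.max(0))
print(readout.read_state()['joint_positions'])
E
```

```text
cap [209. 129.] 24 [ 0.4121 -0.2477  0.1015] 0.112
cap [209. 156.] 32 [ 0.517  -0.1683  0.104 ] 0.118
cap [203. 179.] 97 [ 0.6051 -0.1236  0.104 ] 0.11
cap [221. 186.] 106 [ 0.6015 -0.064   0.1036] 0.111
cap [290. 186.] 31 [0.501  0.098  0.1043] 0.118
cap [179. 190.] 31 [ 0.6761 -0.1565  0.1027] 0.117
cap [242. 195.] 109 [0.5977 0.0026 0.104 ] 0.11
cap [262. 203.] 112 [0.5951 0.0656 0.1038] 0.111
cap [264. 227.] 35 [0.6603 0.1089 0.1031] 0.117
cap [329. 235.] 120 [0.591  0.2577 0.1   ] 0.105
cap [384. 289.] 158 [0.6623 0.4188 0.1008] 0.105
edge [ 0.71310248 -0.01645519  0.21797793] [-0.06534935  0.71202714] [ 0.6993562  -0.16157172  0.21389315] [0.72562007 0.11383589 0.22129011]
[-4.67244012e+00  2.36874207e+01  8.14456089e+01  1.42066697e-02
  7.49560685e+01 -9.85707873e+01]
```

View pics/s2.png

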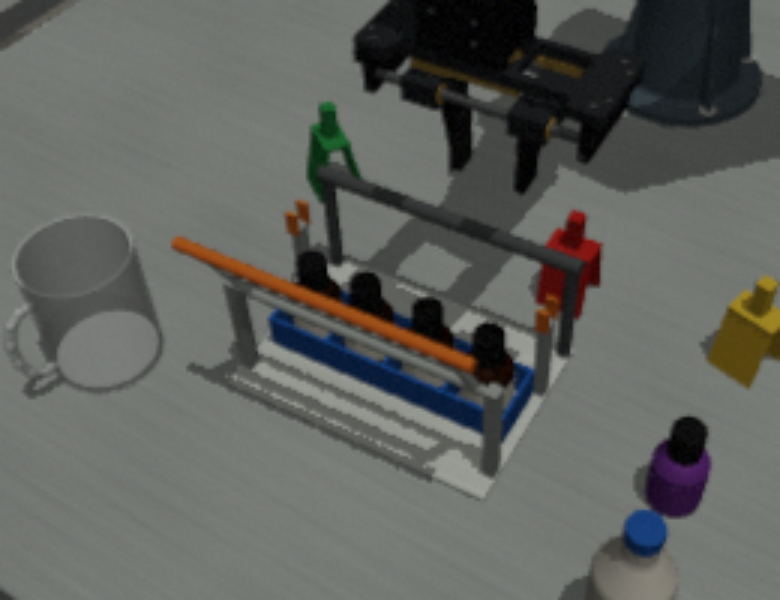

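All four brown bottles stand in their bays, with caps at crop pixels (312,265), (366,290), (428,315) and (488,340). The keeper is still open at about 2.05 rad. Next I swing it closed with the closed fingers.

```bash
python3 - <<'E'
from h import *
f=lambda dx,z:(*car(.065+dx,0)[:2],z,3.87)
rows(f(.1,.275),f(.1,.2))
E
```

```text
[-0.663, -0.382, 0.078, 0.0, -0.001, 0.0] n=3.8
[-0.664, -0.382, 0.378, 0.0, -0.001, 0.0] n=1.5
```

Request:
send_rows([
  [-0.17, -0.1, 0, 0, 0, 0],
  [-0.33, -0.19, 0.04, 0, 0, 0],
  [-0.5, -0.29, 0.06, 0, 0, 0],
  [-0.664, -0.382, 0.078, 0, 0, 0],
  [-0.664, -0.382, 0.078, 0, 0, 0],
  [-0.664, -0.382, 0.078, 0, 0, 0],
  [-0.664, -0.382, 0.2, 0, 0, 0],
  [-0.664, -0.382, 0.378, 0, 0, 0],
  [-0.664, -0.382, 0.378, 0, 0, 0],
  [-0.664, -0.382, 0.378, 0, 0, 0],
  [-0.664, -0.382, 0.378, 0, 0, 0],
], grip=0)

```text
time_s: 31.6
position: [0.7657, -0.0206, 0.2052]
tcp_rot: [[-0.998, -0.069, 0.006], [-0.069, 0.998, -0.001], [-0.006, -0.001, -1.0]]
force: [1.1, -0.4, -0.4]
opening: 0.001
grasp_force: 0.0
```

```bash
python3 - <<'E'
from h import *
f=lambda dx,z:(*car(.065+dx,0)[:2],z,3.87)
s=readout.read_state();print(s['position'],s['opening'],s['force'])
rows(f(.064,.2),f(.04,.206),f(.016,.211),f(-.005,.212),f(-.022,.209),f(-.041,.202),f(-.053,.195),f(-.053,.25))
E
```

```text
[ 0.76565332 -0.02062144  0.20515923] 0.001183991615157624 [ 1.07044039 -0.41044051 -0.41608293]
[0.154, -0.0, 0.02, -0.001, 0.004, 0.001] n=0.8
[0.25, -0.0, -0.005, -0.001, 0.004, 0.001] n=0.5
[0.346, 0.0, -0.025, -0.001, 0.004, 0.001] n=0.5
[0.43, 0.0, -0.03, -0.001, 0.004, 0.001] n=0.4
[0.498, 0.0, -0.018, -0.001, 0.004, 0.001] n=0.3
[0.574, 0.0, 0.009, -0.001, 0.004, 0.001] n=0.4
[0.622, 0.0, 0.037, -0.001, 0.004, 0.001] n=0.3
[0.621, 0.0, -0.183, -0.001, 0.004, 0.001] n=1.1
```

Request:
send_rows([
  [0.08, 0, 0.01, 0, 0, 0],
  [0.14, 0, 0.01, 0, 0, 0],
  [0.19, 0, 0.01, 0, 0, 0],
  [0.24, 0, 0, 0, 0, 0],
  [0.29, 0, -0.02, 0, 0, 0],
  [0.34, 0, -0.025, 0, 0, 0],
  [0.34, 0, -0.025, 0, 0, 0],
])

```text
time_s: 32.3
position: [0.6808, -0.027, 0.2125]
tcp_rot: [[-0.998, -0.068, 0.008], [-0.068, 0.998, -0.001], [-0.008, -0.002, -1.0]]
force: [-0.5, 0.6, 0.1]
opening: 0.008
grasp_force: 0.0
```

Request:
send_rows([
  [0.04, 0, 0, 0, 0, 0],
  [0.08, 0, -0.005, 0, 0, 0],
  [0.12, 0, 0, 0, 0, 0],
  [0.15, 0, 0.01, 0, 0, 0],
  [0.19, 0, 0.02, 0, 0, 0],
  [0.23, 0, 0.035, 0, 0, 0],
  [0.23, 0, 0.035, 0, 0, 0],
])

```text
time_s: 33.0
position: [0.6198, -0.0304, 0.1979]
tcp_rot: [[-0.998, -0.068, -0.003], [-0.068, 0.998, 0.001], [0.003, 0.001, -1.0]]
force: [0.6, -0.8, 0.1]
opening: 0.007
grasp_force: 0.0
```

```bash
python3 - <<'E'
from h import *
p,H,X=cloud("scene")
o=X[mask(H,'orange')]; o=o[(o[:,2]>.15)]; print('edge',np.nanmean(o,0))
cv2.imwrite("pics/s3.png",cv2.resize(cv2.cvtColor(p,cv2.COLOR_RGB2BGR)[90:290,100:360],None,fx=3,fy=3))
h=car(.065,0); m=np.nanmean(o,0); a=np.radians(YAW); dx=(m[:2]-h[:2])@[np.cos(a),np.sin(a)]; print(dx, 'theta',np.arctan2(m[2]-.005-.12,-dx))
f=lambda dx,z:(*car(.065+dx,0)[:2],z,3.87)
s=readout.read_state();print(s['position'],s['force'])
rows(f(-.053,.26),f(-.069,.26),f(-.069,.21))
E
```

```text
edge [0.59936667 0.05655419 0.21035344]
-0.05815852244554844 theta 0.972673452300054
[ 0.62051189 -0.03045721  0.19844194] [0.78189478 0.58246666 0.00772115]
[0.041, 0.0, -0.246, 0.001, -0.002, 0.0] n=1.2
[0.105, 0.0, -0.246, 0.001, -0.002, 0.0] n=0.3
[0.104, -0.0, -0.046, 0.001, -0.002, 0.0] n=1.0
```

View pics/s3.png

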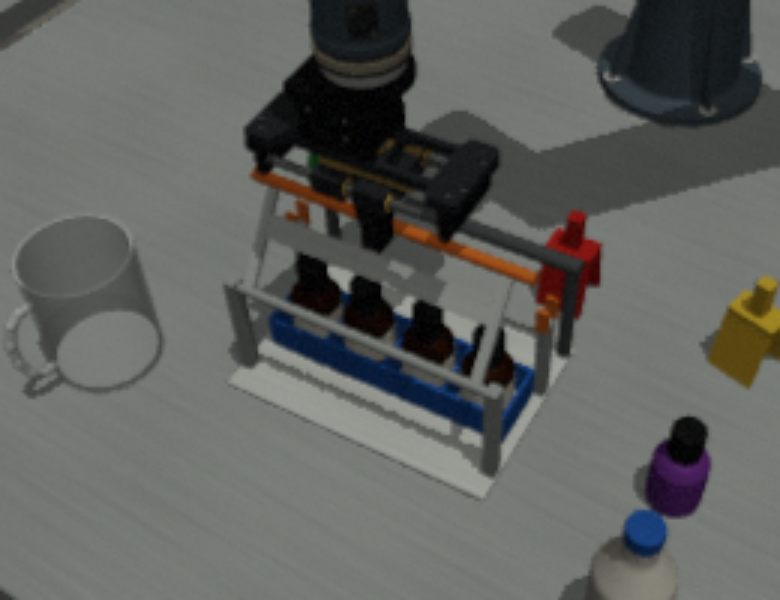

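The keeper is now at about 0.97 rad, with its bar along crop pixels (260,175)–(545,275). The bottles are untouched. I now press the bar down from above along its arc.

Request:
send_rows([
  [0, 0, -0.13, 0, 0, 0],
  [0, 0, -0.25, 0, 0, 0],
  [0.05, 0, -0.25, 0, 0, 0],
  [0.1, 0, -0.25, 0, 0, 0],
  [0.1, 0, -0.25, 0, 0, 0],
  [0.1, 0, -0.25, 0, 0, 0],
  [0.1, 0, -0.15, 0, 0, 0],
  [0.1, 0, -0.1, 0, 0, 0],
  [0.1, 0, -0.1, 0, 0, 0],
  [0.1, 0, -0.1, 0, 0, 0],
])

```text
time_s: 34.05
position: [0.5977, -0.0323, 0.2239]
tcp_rot: [[-0.998, -0.068, 0.001], [-0.068, 0.998, 0.0], [-0.001, 0.0, -1.0]]
force: [-0.0, 0.5, 0.4]
opening: 0.004
grasp_force: 0.0
```

```bash
python3 - <<'E'
from h import *
f=lambda t,o=0:(*car(.065-.105*np.cos(t)-.002,0)[:2],.126+.105*np.sin(t)-o,3.87)
s=readout.read_state();print(s['position'],s['force'])
rows(*[f(t) for t in (.85,.7,.55,.4,.3,.2,.1,0)],f(0,.005))
E
```

```text
[ 0.59772332 -0.03234125  0.223929  ] [-0.04943192  0.52591807  0.38263241]
[0.022, 0.001, 0.076, 0.0, 0.0, 0.0] n=0.4
[0.066, 0.001, 0.121, 0.0, 0.0, 0.0] n=0.3
[0.103, 0.001, 0.172, 0.0, 0.0, 0.0] n=0.3
[0.132, 0.001, 0.228, 0.0, 0.0, 0.0] n=0.3
[0.146, 0.001, 0.267, 0.0, 0.0, 0.0] n=0.2
[0.157, 0.001, 0.308, 0.0, 0.0, 0.0] n=0.2
[0.163, 0.001, 0.35, 0.0, 0.0, 0.0] n=0.2
[0.165, 0.001, 0.392, 0.0, 0.0, 0.0] n=0.2
[0.165, 0.001, 0.412, 0.0, 0.0, 0.0] n=0.1
```

Request:
send_rows([
  [0.02, 0, 0.07, 0, 0, 0],
  [0.045, 0, 0.1, 0, 0, 0],
  [0.066, 0, 0.121, 0, 0, 0],
  [0.085, 0, 0.148, 0, 0, 0],
  [0.103, 0, 0.172, 0, 0, 0],
  [0.118, 0, 0.2, 0, 0, 0],
  [0.132, 0, 0.228, 0, 0, 0],
  [0.146, 0, 0.267, 0, 0, 0],
  [0.146, 0, 0.267, 0, 0, 0],
])

```text
time_s: 34.95
position: [0.5604, -0.0345, 0.1558]
tcp_rot: [[-0.998, -0.068, -0.0], [-0.068, 0.998, 0.001], [0.0, 0.001, -1.0]]
force: [0.1, -0.1, 1.1]
opening: 0.008
grasp_force: 0.0
```

Request:
send_rows([
  [0.011, 0, 0.04, 0, 0, 0],
  [0.017, 0, 0.08, 0, 0, 0],
  [0.019, 0, 0.12, 0, 0, 0],
  [0.019, 0, 0.145, 0, 0, 0],
  [0.019, 0, 0.145, 0, 0, 0],
  [0.019, 0, 0.145, 0, 0, 0],
])

```text
time_s: 35.55
position: [0.5567, -0.0354, 0.1254]
tcp_rot: [[-0.998, -0.069, 0.003], [-0.069, 0.998, -0.001], [-0.003, -0.001, -1.0]]
force: [-8.9, 0.5, 32.5]
opening: 0.008
grasp_force: 15.9
```

```bash
cat >> h.py <<'E'
def keeper():
    p,H,X=cloud("scene"); o=X[mask(H,'orange')]; o=o[(o[:,2]>.1)&(abs(o[:,1]+.03)<.125)]; m=np.nanmean(o,0)
    h=car(.065,0); a=np.radians(YAW); dx=(m[:2]-h[:2])@[np.cos(a),np.sin(a)]; print('edge',m,np.nanmax(o,0),dx,'theta',np.arctan2(m[2]-.005-.12,-dx))
    return p
E
python3 - <<'E'
from h import *
s=readout.read_state();print(s['position'],s['force'])
p=keeper()
cv2.imwrite("pics/s4.png",cv2.resize(cv2.cvtColor(p,cv2.COLOR_RGB2BGR)[90:290,100:360],None,fx=3,fy=3))
E
```

```text
[ 0.55673579 -0.03541528  0.12542484] [-8.85645441  0.49920356 32.48462453]
edge [0.55550803 0.04470599 0.12455956] [0.563151   0.09479233 0.12801925] -0.10271682938562407 theta -0.004287919615758708
```

View pics/s4.png

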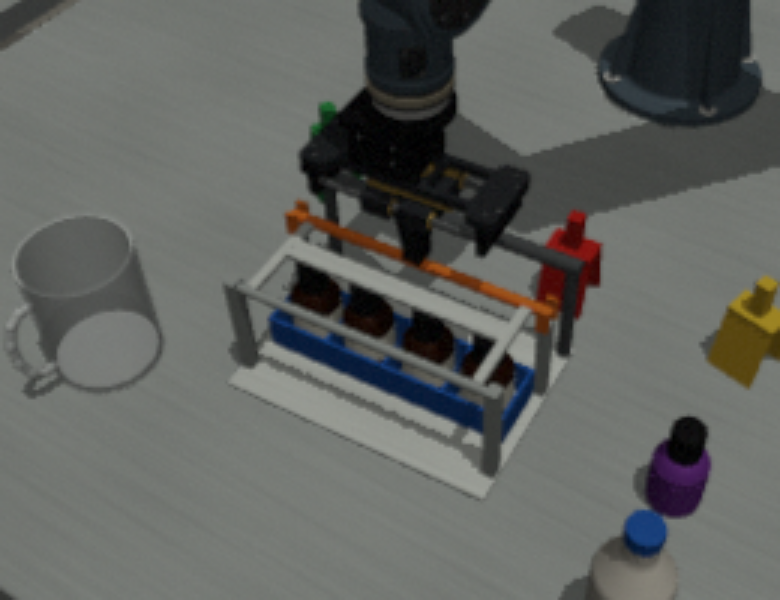

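The keeper lies home in the forks, with its bar along crop pixels (290,215)–(550,312) and θ≈0. I lift off and look at the green tag.

Request:
send_rows([
  [0, 0, -0.1, 0, 0, 0],
  [0, 0, -0.3, 0, 0, 0],
  [0, 0, -0.5, 0, 0, 0],
  [0, 0, -0.66, 0, 0, 0],
  [0.15, -0.15, -0.66, 0, 0, 0],
  [0.28, -0.3, -0.66, 0, 0, 0],
  [0.4, -0.45, -0.66, 0, 0, 0],
  [0.5, -0.6, -0.66, 0, 0, 0],
  [0.55, -0.75, -0.66, 0, 0, 0],
  [0.55, -0.85, -0.66, 0, 0, 0],
  [0.55, -0.85, -0.66, 0, 0, 0],
  [0.55, -0.85, -0.66, 0, 0, 0],
], grip=0.6)

```text
time_s: 36.8
position: [0.4332, -0.2564, 0.2851]
tcp_rot: [[-0.998, -0.067, 0.001], [-0.067, 0.998, 0.002], [-0.001, 0.002, -1.0]]
force: [-0.6, 0.6, -0.2]
opening: 0.603
grasp_force: 0.0
```

```bash
python3 - <<'E'
from h import *
keeper(); caps()
s=readout.read_state();print(s['position'])
p,H,X=cloud("wrist"); cv2.imwrite("pics/w1.png",cv2.cvtColor(p,cv2.COLOR_RGB2BGR))
for n in ("wrist","top"):
    if n=="top": p,H,X=cloud("top")
    g=X[mask(H,'green')]; g=g[~np.isnan(g[:,0])]; g=g[(abs(g[:,0]-.405)<.08)&(abs(g[:,1]+.25)<.08)]
    st=g[g[:,2]>.108]; cr=g[(g[:,2]>.055)&(g[:,2]<.08)]
    print(n,len(g),'stem',st.mean(0),cv2.minAreaRect(st[:,:2].astype(np.float32)))
    for lo,hi in((.01,.03),(.03,.05),(.05,.07),(.07,.08)):
        q=g[(g[:,2]>lo)&(g[:,2]<hi)]
        if len(q)>4: print(lo,len(q),cv2.minAreaRect(q[:,:2].astype(np.float32)))
E
```

```text
edge [ 0.5601282  -0.02432368  0.12493011] [0.57250364 0.09447653 0.12857071] -0.10276620697184587 theta -0.00068009044126317
cap [209. 128.] 35 [ 0.4103 -0.249   0.1051] 0.114
cap [209. 155.] 33 [ 0.5168 -0.1685  0.1043] 0.118
cap [203. 181.] 50 [ 0.6116 -0.1215  0.1012] 0.118
cap [290. 186.] 33 [0.5008 0.098  0.104 ] 0.117
cap [221. 189.] 52 [ 0.6084 -0.0613  0.1016] 0.118
cap [179. 190.] 31 [ 0.6763 -0.1567  0.1024] 0.115
cap [241. 197.] 53 [0.6037 0.005  0.1004] 0.115
cap [260. 205.] 37 [0.6028 0.0641 0.103 ] 0.117
cap [264. 227.] 35 [0.66   0.1089 0.1026] 0.115
cap [329. 234.] 117 [0.5911 0.2575 0.1004] 0.106
cap [298. 287.] 17 [0.758  0.2561 0.0965] 0.104
cap [384. 289.] 158 [0.6621 0.419  0.1005] 0.105
[ 0.43329115 -0.25525888  0.28532673]
wrist 986 stem [ 0.4036651  -0.2543474   0.11385374] ((0.4044587016105652, -0.254678875207901), (0.01372291799634695, 0.014766193926334381), 56.04124069213867)
0.05 11 ((0.39660772681236267, -0.23949657380580902), (0.03100614808499813, 0.0018085408955812454), 60.82255554199219)
0.07 777 ((0.4046098589897156, -0.25404539704322815), (0.048907455056905746, 0.029503121972084045), 57.43633270263672)
top 50 stem [nan nan nan] ((0.0, 0.0), (0.0, 0.0), 0.0)
0.01 14 ((0.38791224360466003, -0.23398135602474213), (0.03215441852807999, 0.004065359942615032), 56.72410202026367)
0.03 15 ((0.39415243268013, -0.2327187955379486), (0.02922583371400833, 0.004580071195960045), 54.50286865234375)
0.05 7 ((0.4024437963962555, -0.23156848549842834), (0.01302754133939743, 0.007382323499768972), 57.3283805847168)
0.07 12 ((0.40819111466407776, -0.23115397989749908), (0.011044291779398918, 0.01138302031904459), 47.97068405151367)<stdin>:9: RuntimeWarning: Mean of empty slice.
  ret = um.true_divide(
```

View pics/w1.png

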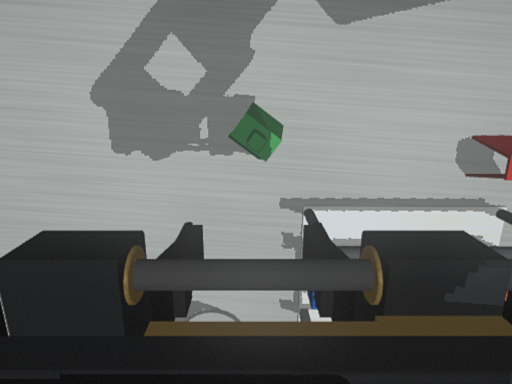

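The wrist picture shows the green tag at (256,132), with its 49 mm ridge lying at 57.4°, so its yaw is −32.6°. The keeper is closed and the caps sit under the strip. I grasp the tag by its stem.

```bash
python3 - <<'E'
from h import *
rows((.405,-.253,.2,-32.6),(.405,-.253,.0835,-32.6))
E
```

```text
[0.114, 0.016, 0.343, 0.001, 0.001, 0.407] n=4.3
[0.114, 0.016, 0.809, 0.001, 0.001, 0.407] n=2.3
```

Request:
send_rows([
  [0.03, 0.01, 0.1, 0, 0, 0.09],
  [0.06, 0.016, 0.2, 0, 0, 0.18],
  [0.09, 0.016, 0.3, 0, 0, 0.27],
  [0.114, 0.016, 0.34, 0, 0, 0.36],
  [0.114, 0.016, 0.34, 0, 0, 0.407],
  [0.114, 0.016, 0.34, 0, 0, 0.407],
  [0.114, 0.016, 0.34, 0, 0, 0.407],
  [0.114, 0.016, 0.34, 0, 0, 0.407],
], grip=0.7)

```text
time_s: 37.8
position: [0.4054, -0.2543, 0.2014]
tcp_rot: [[-0.842, 0.539, 0.002], [0.539, 0.842, -0.001], [-0.002, 0.001, -1.0]]
force: [0.2, 0.8, -0.2]
opening: 0.702
grasp_force: 0.0
```

```bash
python3 - <<'E'
from h import *
print(readout.read_state()['position'])
p,H,X=cloud("wrist"); g=X[mask(H,'green')]; g=g[~np.isnan(g[:,0])]
st=g[g[:,2]>.108]; q=g[(g[:,2]>.068)&(g[:,2]<.085)]
for a in (st,q): print(len(a), a.mean(0), cv2.minAreaRect(a[:,:2].astype(np.float32))) if len(a) else 0
rows((.405,-.253,.0835,-32.6))
E
```

```text
[ 0.4053994  -0.25431721  0.20137733]
340 [ 0.40374335 -0.25359404  0.11396964] ((0.4037257730960846, -0.2538487911224365), (0.014796481467783451, 0.014343632385134697), 57.97703552246094)
1251 [ 0.40267297 -0.2532798   0.07412897] ((0.40439799427986145, -0.25398674607276917), (0.04844553768634796, 0.02931615710258484), 57.749080657958984)
[0.005, 0.004, 0.471, 0.0, 0.001, -0.0] n=2.4
```

Request:
send_rows([
  [0.005, 0, 0.15, 0, 0, 0],
  [0.005, 0, 0.3, 0, 0, 0],
  [0.005, 0, 0.42, 0, 0, 0],
  [0.005, 0, 0.468, 0, 0, 0],
  [0.005, 0, 0.468, 0, 0, 0],
  [0.005, 0, 0.468, 0, 0, 0],
])

```text
time_s: 38.45
position: [0.4044, -0.2541, 0.0842]
tcp_rot: [[-0.841, 0.54, 0.002], [0.54, 0.841, -0.0], [-0.002, 0.001, -1.0]]
force: [0.2, 0.3, -0.3]
opening: 0.702
grasp_force: 0.0
```

Request:
send_rows([
  [0, 0, 0, 0, 0, 0],
  [0, 0, 0, 0, 0, 0],
  [0, 0, 0, 0, 0, 0],
  [0, 0, 0, 0, 0, 0],
  [0, 0, 0, 0, 0, 0],
  [0, 0, 0, 0, 0, 0],
  [0, 0, 0, 0, 0, 0],
  [0, 0, 0, 0, 0, 0],
  [0, 0, 0, 0, 0, 0],
  [0, 0, 0, 0, 0, 0],
  [0, 0, 0, 0, 0, 0],
], grip=0)

```text
time_s: 39.55
position: [0.404, -0.2538, 0.0839]
tcp_rot: [[-0.841, 0.541, 0.002], [0.541, 0.841, 0.0], [-0.001, 0.001, -1.0]]
force: [0.4, 0.1, -0.1]
opening: 0.181
grasp_force: 30.0
```

```bash
python3 - <<'E'
from h import *
b=car(-.095,-.02); print(b)
rows((.404,-.254,.25,-32.6),(.46,-.15,.25,3.87),(*b[:2],.25,3.87))
E
```

```text
[ 0.50506648 -0.05836622  0.        ]
[-0.001, -0.0, -0.664, 0.001, 0.001, -0.001] n=3.3
[0.035, 0.471, -0.664, 0.0, 0.001, -0.407] n=4.2
[0.082, 0.877, -0.664, 0.0, 0.001, -0.407] n=2.0
```

Request:
send_rows([
  [0, 0, -0.2, 0, 0, 0],
  [0, 0, -0.4, 0, 0, 0],
  [0, 0, -0.6, 0, 0, 0],
  [0, 0, -0.664, 0, 0, 0],
  [0.01, 0.16, -0.664, 0, 0, -0.09],
  [0.02, 0.32, -0.664, 0, 0, -0.18],
  [0.04, 0.48, -0.664, 0, 0, -0.27],
  [0.06, 0.64, -0.664, 0, 0, -0.36],
  [0.07, 0.8, -0.664, 0, 0, -0.407],
  [0.082, 0.877, -0.664, 0, 0, -0.407],
  [0.082, 0.877, -0.664, 0, 0, -0.407],
  [0.082, 0.877, -0.664, 0, 0, -0.407],
])

```text
time_s: 40.75
position: [0.5046, -0.0581, 0.2497]
tcp_rot: [[-0.998, -0.069, 0.0], [-0.069, 0.998, -0.0], [-0.0, -0.0, -1.0]]
force: [0.4, 0.3, 0.5]
opening: 0.18
grasp_force: 30.0
```

```bash
python3 - <<'E'
from h import *
print(readout.read_state()['position'])
p,H,X=cloud("wrist"); g=X[mask(H,'green')]; g=g[~np.isnan(g[:,0])]
q=g[(g[:,2]>.19)&(g[:,2]<.26)]; print(len(g),len(q),q.mean(0) if len(q) else 0, cv2.minAreaRect(q[:,:2].astype(np.float32)) if len(q) else 0)
d=X[(X[...,2]>.134)&(X[...,2]<.142)&(H[...,2]<110)&(X[...,0]<.54)]; print('bar',len(d),np.polyfit(d[:,1],d[:,0],1) if len(d)>9 else 0)
b=car(-.095,-.02); rows((*b[:2],.17,3.87),(*b[:2],.154,3.87))
cv2.imwrite("pics/w2.png",cv2.cvtColor(p,cv2.COLOR_RGB2BGR))
E
```

```text
[ 0.50456659 -0.05810123  0.24973985]
5026 4206 [ 0.49200091 -0.05873235  0.23111391] ((0.4970645606517792, -0.05880936235189438), (0.03057543747127056, 0.04983856528997421), 4.989419460296631)
bar 1882 [-0.05690141  0.50054577]
[-0.002, 0.001, 0.319, -0.0, 0.0, 0.0] n=1.6
[-0.002, 0.001, 0.383, -0.0, 0.0, 0.0] n=0.3
```

View pics/w2.png

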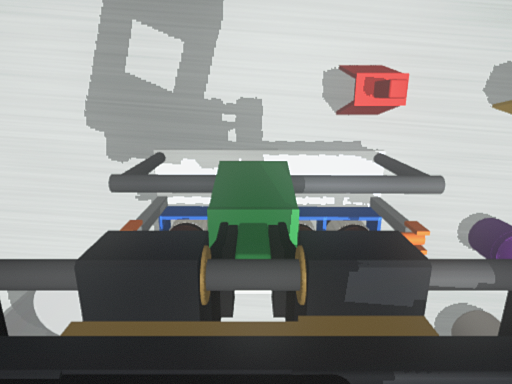

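The wrist view shows the green tag at (253,195), centred over the bar (row 184) and aligned with it. I lower it.

Request:
send_rows([
  [0, 0, 0.1, 0, 0, 0],
  [0, 0, 0.2, 0, 0, 0],
  [0, 0, 0.28, 0, 0, 0],
  [0, 0, 0.33, 0, 0, 0],
  [0, 0, 0.37, 0, 0, 0],
  [0, 0, 0.383, 0, 0, 0],
  [0, 0, 0.383, 0, 0, 0],
  [0, 0, 0.383, 0, 0, 0],
])

```text
time_s: 41.6
position: [0.5056, -0.0587, 0.1549]
tcp_rot: [[-0.998, -0.068, 0.003], [-0.068, 0.998, -0.0], [-0.003, -0.001, -1.0]]
force: [0.3, 0.0, -0.6]
opening: 0.184
grasp_force: 30.0
```

```bash
python3 - <<'E'
from h import *
p,H,X=cloud("scene")
g=X[mask(H,'green')]; g=g[(abs(g[:,0]-.5)<.06)]; print(len(g),g.min(0),g.max(0)); s=readout.read_state(); print(s['position'],s['force'])
cv2.imwrite("pics/s5.png",cv2.resize(cv2.cvtColor(p,cv2.COLOR_RGB2BGR)[90:290,100:360],None,fx=3,fy=3))
E
```

```text
353 [ 0.48283863 -0.08355073  0.07287934] [ 0.53692341 -0.03146569  0.18635846]
[ 0.5057654  -0.05863261  0.15506013] [-0.19139627 -0.17860125 -0.45150489]
```

View pics/s5.png

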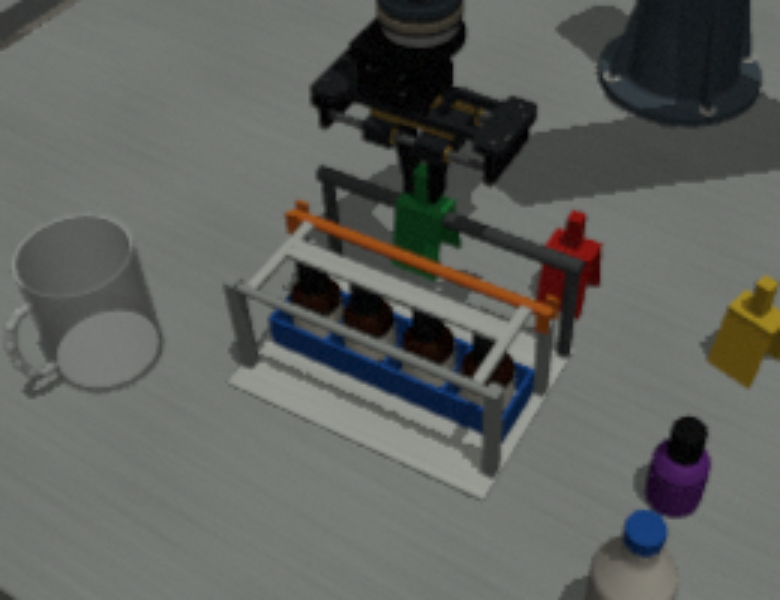

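The green tag is astride the bar at crop pixel (420,225), 1–2 mm above rest. I release it and lift away.

Request:
send_rows([
  [0, 0, 0.006, 0, 0, 0],
  [0, 0, 0.006, 0, 0, 0],
  [0, 0, 0.006, 0, 0, 0],
  [0, 0, 0.006, 0, 0, 0],
  [0, 0, 0, 0, 0, 0],
  [0, 0, -0.05, 0, 0, 0],
  [0, 0, -0.15, 0, 0, 0],
  [0, 0, -0.3, 0, 0, 0],
  [0, 0, -0.5, 0, 0, 0],
  [0, 0, -0.5, 0, 0, 0],
  [0, 0, -0.5, 0, 0, 0],
  [0, 0, -0.5, 0, 0, 0],
], grip=0.6)

```text
time_s: 42.85
position: [0.504, -0.0579, 0.2783]
tcp_rot: [[-0.998, -0.068, -0.001], [-0.068, 0.998, 0.001], [0.001, 0.001, -1.0]]
force: [-1.0, 0.1, 0.1]
opening: 0.6
grasp_force: 0.0
```

```bash
python3 - <<'E'
from h import *
p=keeper(); caps(); p,H,X=cloud("scene")
for c in("green","red","yellow"):
  for m,ce,a in blobs(mask(H,c)):
    x=X[m]; x=x[~np.isnan(x[:,0])]; print(c,ce,a,x.min(0).round(3),x.max(0).round(3),x[x[:,2]>x[:,2].max()-.012].mean(0).round(3))
print(readout.read_state()['position'])
cv2.imwrite("pics/s6.png",cv2.resize(cv2.cvtColor(p,cv2.COLOR_RGB2BGR)[90:290,100:360],None,fx=3,fy=3))
E
```

```text
edge [ 0.56034819 -0.02525227  0.12489061] [0.57207726 0.09458046 0.12871526] -0.10260938859902477 theta -0.0010660514347242737
cap [209. 156.] 32 [ 0.5172 -0.168   0.1036] 0.117
cap [239. 171.] 106 [ 0.5258 -0.0554  0.1065] 0.118
cap [203. 181.] 49 [ 0.6123 -0.1219  0.1016] 0.117
cap [290. 186.] 35 [0.5009 0.0982 0.1049] 0.118
cap [221. 189.] 50 [ 0.608  -0.0616  0.1012] 0.118
cap [179. 190.] 32 [ 0.6763 -0.1564  0.1034] 0.118
cap [242. 197.] 56 [0.6042 0.0056 0.1014] 0.118
cap [260. 205.] 37 [0.6025 0.0639 0.1021] 0.109
cap [264. 227.] 36 [0.6604 0.1092 0.1034] 0.117
cap [329. 235.] 118 [0.5911 0.2574 0.1001] 0.105
cap [384. 289.] 160 [0.6623 0.4189 0.1005] 0.106
green [240. 162.] 357 [ 0.478 -0.086  0.072] [ 0.53  -0.031  0.183] [ 0.512 -0.056  0.18 ]
green [238. 180.] 17 [ 0.527 -0.075  0.067] [ 0.534 -0.031  0.076] [ 0.531 -0.054  0.072]
red [292. 162.] 17 [0.412 0.055 0.108] [0.426 0.068 0.114] [0.418 0.062 0.112]
red [291. 172.] 88 [0.401 0.036 0.07 ] [0.435 0.086 0.096] [0.428 0.055 0.096]
yellow [349. 201.] 426 [0.322 0.223 0.001] [0.436 0.278 0.115] [0.407 0.253 0.112]
[ 0.50406232 -0.05794756  0.27779035]
```

View pics/s6.png

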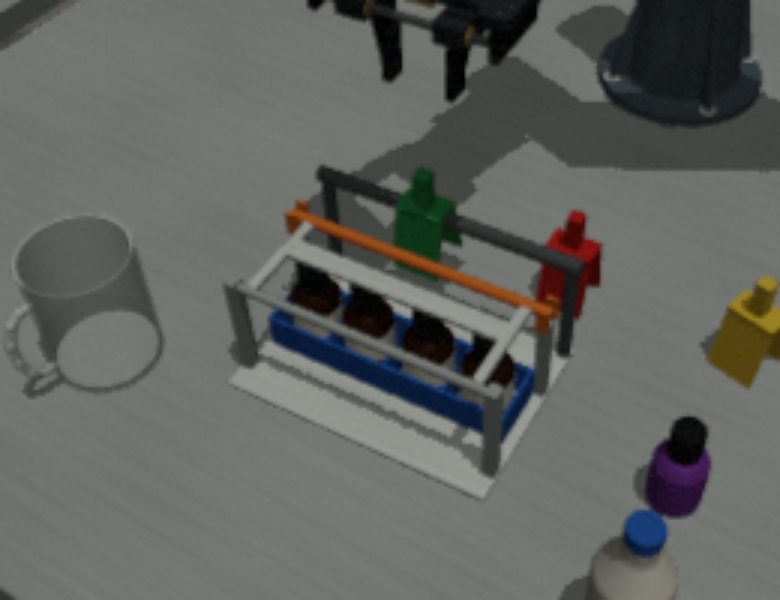

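```bash
python3 -c "
from rig import ticket; print(ticket.hand_in())"
```

```text
the job is handed in; nothing more can be done
None
```

I handed the job in after about 43 s of the 192 s allowed; the hand-in call gave no verdict. In my last pictures all four brown bottles stand in their bays, the keeper lies home in its forks, the green tag sits astride the bar, and the red and yellow tags are on the bench.

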